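# Clear a jammed sample conveyor and true its guide rail with a straightedge

## Task

The sample conveyor has jammed because its hinged guide has swung into the lane: press the emergency stop until it latches and stand every tube carrier from the belt upright in the steel tray. Lay the T-section straightedge flat on the belt, flush against the fixed rail and reaching about equally far past the joint along the guide, so that it brings the guide back into line, let go of it there to check, then put it back flat on its mat. Stand the carriers upright on the belt again, on the stretch beside the fixed rail, only then turn the stop button clockwise to release it fully, and leave the other things alone.

Things in the scene. Friction and masses are not known exactly. Their poses are not given: they have to be found in the camera images.
- conveyor: Fixed bench-top belt conveyor, 112 mm wide (its x) by 360 mm long (its y), aluminium frame, black belt that does not move. Origin mid underside, on the bench; x points across the belt to the far rail, y along the belt. Rails' lane faces at x = -43 and +43 mm. Outside the far rail a gear motor 46 mm high (x = 63 to 113, y = 60 to 140 mm).
- belt_mid (a point): Middle of the belt's top, 60 mm above the bench (conveyor x = 0, y = 0); axes as the conveyor's. The near rail (x = -43 to -53 mm, full length) stands 12 mm above the belt; the far rail and the guide stand 18 mm above it.
- rail_mid (a point): Middle of the fixed far rail's lane face: conveyor x = 43, y = 90 mm, 69 mm above the bench; axes as the conveyor's. The fixed rail runs from y = 0 to 180 mm, 10 mm thick; the hinged guide continues it from y = 0 to -153 mm.
- guide (a joint): Angle of the hinged guide rail about its upright pivot bolt at the fixed rail's end (conveyor x = 43, y = 0 mm), rad: 0 when its lane face is in line with the fixed rail's; positive when swung into the lane. Its range is -0.12 to 0.22; it starts swung in. It is held by a friction clamp and stays where it is left; about 1.5 N at its tip moves it.
- guide_tip (a point): Free end of the guide on its lane face, 153 mm from the pivot, half way up its 18 mm height.
- carrier1: Tube carrier (all four alike, some may be absent): a round grey puck with a capped sample tube fixed upright in it, about 90 g. Base 38 mm diameter and 20 mm high, then a collar 32 mm diameter up to 50 mm, where it is best gripped, then tube and cap 17 mm diameter up to 82 mm. Origin at the middle of its underside, z up. Starts standing on the belt.
- carrier2: Tube carrier (all four alike, some may be absent): a round grey puck with a capped sample tube fixed upright in it, about 90 g. Base 38 mm diameter and 20 mm high, then a collar 32 mm diameter up to 50 mm, where it is best gripped, then tube and cap 17 mm diameter up to 82 mm. Origin at the middle of its underside, z up. Starts standing on the belt.
- carrier3: Tube carrier (all four alike, some may be absent): a round grey puck with a capped sample tube fixed upright in it, about 90 g. Base 38 mm diameter and 20 mm high, then a collar 32 mm diameter up to 50 mm, where it is best gripped, then tube and cap 17 mm diameter up to 82 mm. Origin at the middle of its underside, z up. Starts standing on the belt.
- carrier4: Tube carrier (all four alike, some may be absent): a round grey puck with a capped sample tube fixed upright in it, about 90 g. Base 38 mm diameter and 20 mm high, then a collar 32 mm diameter up to 50 mm, where it is best gripped, then tube and cap 17 mm diameter up to 82 mm. Origin at the middle of its underside, z up. Starts standing on the belt.
- straightedge: Aluminium straightedge of T section, 420 g, 260 mm long (its y): flat foot 32 mm wide (its x, -16 to +16 mm) and 8 mm thick whose long side faces are the straight edges, and a central upright rib 10 mm thick reaching 44 mm above the underside, to grip. Both edges are alike. Origin at the middle of its underside, z up. Starts lying on the mat.
- mat: Thin black rubber mat fixed on the bench, 70 mm (x) by 320 mm (y), 3 mm thick: the straightedge's place. Origin at the middle of its underside.
- tray: Fixed steel instrument tray, 250 mm (x) by 90 mm (y) outside, walls 3 mm thick and 22 mm high, floor 3 mm thick. Origin at the middle of its underside. Room for four carriers in one row.
- stop_box: Fixed yellow emergency-stop enclosure, 74 x 74 mm and 56 mm high, with the red mushroom button on its top. Origin at the middle of its underside. The button's axis is upright through the origin.
- stop_press (a joint): How far the mushroom button is pushed down, m: 0 fully up (released), 0.006 fully down. It takes about 5 N to push and stays down (latched) when let go. It comes up only when turned.
- stop_turn (a joint): Turn of the mushroom head clockwise seen from above, rad: 0 at rest, 0.8 at its stop. When the button is down, turning the head lifts it by 7.5 mm per rad, so about 0.8 rad in one turn brings it all 6 mm up, where it stays; the head turns back towards 0 by a weak spring when let go.
- stop_top (a point): Middle of the mushroom head's top, 96 mm above the bench when up. The head is 40 mm diameter; its upright side runs from 18 mm to 6 mm below this point.
- reagent_bottle: Bystander: brown reagent bottle, 60 mm diameter, 130 mm high. Origin under its middle.
- specimen_jar: Bystander: clear specimen jar with a blue cap, 52 mm diameter, 65 mm high. Origin under its middle.
- slide_box: Bystander: white plastic box, 70 x 50 x 35 mm. Origin under its middle.
Things that resemble listed ones, but are neither listed nor needed, are in the scene too. Several things look just like the stop_box: the one meant starts farthest to the robot's left. What is shaped like the carrier1 but orange is not meant.

How it is judged:
On the way, in this order (a step that is already met when the one before it is completed fails the run):
1. the emergency stop is pressed down and latched (value of joint stop_press above 0.0045 m), for 0.2 s.
2. with the stop latched and the carriers off the belt, the straightedge lies let go, flat on the belt and flush against the fixed rail, with the guide in line (value of joint stop_press above 0.0045 m and x of straightedge in the frame of conveyor between 0.025 and 0.03 m and y of straightedge in the frame of conveyor between -0.06 and 0.06 m and z of straightedge in the frame of conveyor below 0.063 m and angle between the y axis of straightedge and the y axis of conveyor, either way round below 0.015 rad and angle between straightedge's own z axis and vertical below 0.05 rad and value of joint guide between -0.02 and 0.02 rad and x of carrier1 in the frame of tray between -0.112 and 0.112 m and y of carrier1 in the frame of tray between -0.034 and 0.034 m and z of each of carrier1, carrier2, carrier3, carrier4 in the frame of tray below 0.01 m and angle between each of carrier1, carrier2, carrier3, carrier4's own z axis and vertical below 0.15 rad and x of carrier2 in the frame of tray between -0.112 and 0.112 m and y of carrier2 in the frame of tray between -0.034 and 0.034 m and x of carrier3 in the frame of tray between -0.112 and 0.112 m and y of carrier3 in the frame of tray between -0.034 and 0.034 m and x of carrier4 in the frame of tray between -0.112 and 0.112 m and y of carrier4 in the frame of tray between -0.034 and 0.034 m and contact force between straightedge and the fingers below 0.05 N), for 0.5 s.
3. with the stop still latched, the straightedge lies let go on its mat and every carrier stands on the belt beside the fixed rail (value of joint stop_press above 0.0045 m and z of straightedge in the frame of mat below 0.007 m and angle between straightedge's own z axis and vertical below 0.08 rad and x of straightedge in the frame of mat between -0.025 and 0.025 m and y of straightedge in the frame of mat between -0.05 and 0.05 m and x of carrier1 in the frame of conveyor between -0.027 and 0.027 m and y of carrier1 in the frame of conveyor between 0 and 0.178 m and z of each of carrier1, carrier2, carrier3, carrier4 in the frame of conveyor below 0.066 m and angle between each of carrier1, carrier2, carrier3, carrier4's own z axis and vertical below 0.15 rad and x of carrier2 in the frame of conveyor between -0.027 and 0.027 m and y of carrier2 in the frame of conveyor between 0 and 0.178 m and x of carrier3 in the frame of conveyor between -0.027 and 0.027 m and y of carrier3 in the frame of conveyor between 0 and 0.178 m and x of carrier4 in the frame of conveyor between -0.027 and 0.027 m and y of carrier4 in the frame of conveyor between 0 and 0.178 m and contact force between straightedge and the fingers below 0.05 N), for 0.3 s.
At the end, for the whole second after the job is handed in: Stop button fully up (1.5 mm), guide in line with the fixed rail (0.02 rad), every carrier present upright (0.15 rad) on the belt beside the fixed rail, straightedge flat on its mat (middle within 25 mm across and 50 mm along of the mat's); all let go and at rest (value of joint stop_press below 0.0015 m and value of joint guide between -0.02 and 0.02 rad and x of carrier1 in the frame of conveyor between -0.027 and 0.027 m and y of carrier1 in the frame of conveyor between 0 and 0.178 m and z of each of carrier1, carrier2, carrier3, carrier4 in the frame of conveyor below 0.066 m and angle between each of carrier1, carrier2, carrier3, carrier4's own z axis and vertical below 0.15 rad and x of carrier2 in the frame of conveyor between -0.027 and 0.027 m and y of carrier2 in the frame of conveyor between 0 and 0.178 m and x of carrier3 in the frame of conveyor between -0.027 and 0.027 m and y of carrier3 in the frame of conveyor between 0 and 0.178 m and x of carrier4 in the frame of conveyor between -0.027 and 0.027 m and y of carrier4 in the frame of conveyor between 0 and 0.178 m and z of straightedge in the frame of mat below 0.007 m and angle between straightedge's own z axis and vertical below 0.08 rad and x of straightedge in the frame of mat between -0.025 and 0.025 m and y of straightedge in the frame of mat between -0.05 and 0.05 m and linear speed of each of straightedge, carrier1, carrier2, carrier3, carrier4 below 0.02 m/s); the robot touches nothing.
It fails at once if the reagent bottle is pushed away or knocked over (distance of reagent_bottle from where it was at the start of the episode above 0.03 m or angle between reagent_bottle's own z axis and vertical above 0.4 rad).
It fails at once if the specimen jar is pushed away or knocked over (distance of specimen_jar from where it was at the start of the episode above 0.03 m or angle between specimen_jar's own z axis and vertical above 0.4 rad).
It fails at once if the slide box is pushed away or knocked over (distance of slide_box from where it was at the start of the episode above 0.03 m or angle between slide_box's own z axis and vertical above 0.4 rad).
Of carrier1, carrier2, carrier3, carrier4 only 2 to 3 are there at a start; the rules pass over those that are not, and their reading is None.
At some moment in a run one of straightedge, carrier1, carrier2, carrier3, carrier4 may be knocked a few centimetres aside while the robot is not near it.
It also fails if it takes over 210 s, if anything falls off the work surface, if the arm or the gripper's body presses on something with over 40 N, if the wrist force passes 120 N, or if a joint passes its speed limit or range.

## Robot

A 7-joint arm with a two-finger parallel gripper is mounted at the origin on the work surface. World frame = base frame: x ahead of the robot, y to its left, z up, the work surface at z = 0. Lengths are in m, angles in rad, forces in N, time in s.
With the tool pointing down it reaches from about 0.4 to 0.85 m from the base axis. Payload 4.5 kg.
Tool frame: the origin (TCP) lies between the finger pads; the fingertips stand r.tip_reach ahead of it and the grasp point (between the pads) lies 3 mm ahead of it (r.tip_reach is the distance from the TCP to the fingertips, in m); z points along the fingers, y is the line along which they close (so a half turn about z gives the same grasp; the last joint's range is limited). The gripper opens to 88 mm and grips with 3 to 60 N. Pads are 18 mm wide; open, the fingers measure 123 mm over their backs; the gripper's body (75 mm by 187 mm) begins 45 mm behind the grasp point.
Start: joints at [1.304, 0.689, -0.195, 1.565, 0.157, 0.902, -0.215], TCP at [0.185, -0.597, 0.239] pointing down, gripper open.
Joint ranges: [-3.01, 3.01], [-0.46, 2.08], [-1.47, 1.51], [0.13, 2.56], [-1, 4.14], [0.04, 2.09], [-2.66, 2.66]. Speed limits (rad/s): [2.57, 2.57, 3.14, 3.14, 3.14, 3.14, 3.14].

## Interface

Orientations are given as a unit quaternion [x, y, z, w].
In Python, from plant import r gives the robot as it stands.
- The arm moves only by the tool step_arm, never from a script. Its argument "motion" is a list of rows, each an object with "dp": the shift along the tool's x, y, z in mm, a list of three; "twist": the turn, a rotation vector about the tool's x, y, z in rad, a list of three; "hand": the opening, from -1 (shut) to 1 (fully open). In form: [{"dp": [dx, dy, dz], "twist": [rx, ry, rz], "hand": hand}, ...]. A call has 1 to 5 rows; each row is the pose to reach, as a shift and turn from the pose commanded when the call began, along the tool's axes at that moment; what a row does not reach only later rows make up. A row lasts 1/8 s, in which the tool goes at most 62.5 mm and 10.7 degrees, less where a joint would pass 70% of its speed; a pose out of reach is approached as far as the arm can. A call with a gripper value outside its range is refused whole. The fingers move at their own pace and stop on an object; "force" is the grip in N (left out, the last holds). Time passes only in rows, so rows that repeat a pose let the fingers close. It gives the time, the measured TCP pose, the force, the opening and the grip force at its end, in the units of the state.
- r.get_state(): the state, without advancing time (a new reading comes with each control period).
- r.snapshot(name): name is "scene" or "top" or "wrist"; returns a dict with "pixels" (480x640x3 uint8, red, green, blue), "depth" (480x640 float32, m along the optical axis (not along the pixel's ray), 0 where there is no reading), "fx", "fy", "cx", "cy" (pixels), "xyz" and "orientation" of the camera in the world; the wrist camera has in their place "mount" (4x4, takes a point from camera to tool coordinates, whose origin is the TCP and whose axes are the flange's). Camera axes: x right, y down, z forward; pixel columns grow to the right and rows downward; lengths in m; the calibration is good to about 2 mm. The wrist camera is an equidistant fisheye: a pixel r from the principal point sees the ray r / f radians off the axis. A picture is of the moment at which its call begins: read the wrist's pose just before it.
- r.finish_job(): hands the job in; it is judged then, once.
Trained networks look in the newest picture that a camera, given by its name, has taken for a name from the list of things; names that differ only in an ending like _2 or _b are one class to them, and where a whole thing is asked for, a point or a joint stands for the part that bears it (a point fixed in the world has none). Each returns a list of dicts, best first, with "score" (0 to 1); they miss things now and then, are a little off and sometimes report something else, mostly with a low value. They report only what shows in the picture. A call takes as long as a camera call. They do not tell look-alikes from the thing itself.
- r.search_frame(camera, thing): "at" ([x, y, z] in m, in the coordinates of the camera as it stood for that picture, good to about 4 mm: the middle of the surface that is visible of it).
The state is a dict: "clock": time; "q": joint angles; "qd": joint speeds; "joint_torque": joint torques, N m; "tool_pos": TCP position; "eef_rot": TCP orientation; "contact_force": force on the tool from outside, world axes, zero at the start; "moment": the same for the moment, N m; "opening": opening from 0.0 (shut) to 1.0 (fully open); "finger_force": force on a finger pad.
Only numpy, scipy, OpenCV 4.12 (cv2) and the standard library are available. Lean on these libraries where they do the work, as an engineer would, in place of code of your own. Each camera call takes 0.05 s, during which the arm holds its last target. There are 200 camera calls.

## Working session

There is one attempt and no reset: what is moved stays moved. The work goes in short steps, Python scripts to look and compute and a tool call to move; the robot and the scene stay as the last step left them, time stands still between calls to the robot, and variables do not carry over. Pictures are saved under pics/ and viewed, at most 14 in all, crops included, and the job is handed in when it is done.

Besides the shell and the picture viewer there is one more tool, called after "Call:" as name(argument=value, ...), one argument or row to a line, values as JSON. step_arm: Moves the arm, as the interface text tells. Its arguments: {"type":"object","properties":{"motion":{"type":"array"},"force":{"type":"number"}},"required":["motion"]}

```bash
ls; mkdir -p pics
cat > h.py <<'E'
import numpy as np,cv2
from scipy.spatial.transform import Rotation as R
from plant import r
def cam(n):
    s=r.get_state(); d=r.snapshot(n)
    if 'mount' in d:
        T=np.eye(4);T[:3,:3]=R.from_quat(s['eef_rot']).as_matrix();T[:3,3]=s['tool_pos'];T=T@np.array(d['mount'])
    else:
        T=np.eye(4);o=np.array(d['orientation']);T[:3,:3]=o if o.shape==(3,3) else R.from_quat(o).as_matrix();T[:3,3]=d['xyz']
    d['T']=T;return d
def save(d,f,box=None,k=1):
    im=d['pixels'][:,:,::-1]
    if box: im=im[box[1]:box[3],box[0]:box[2]]
    cv2.imwrite('pics/'+f,cv2.resize(im,None,fx=k,fy=k,interpolation=cv2.INTER_CUBIC))
def w(d,p): return d['T'][:3,:3]@np.array(p)+d['T'][:3,3]
def cloud(d):
    v,u=np.mgrid[0:480,0:640];z=d['depth']
    P=np.stack([(u-d['cx'])/d['fx']*z,(v-d['cy'])/d['fy']*z,z],-1)
    W=P@d['T'][:3,:3].T+d['T'][:3,3];W[z==0]=np.nan;return W
def proj(d,p):
    c=d['T'][:3,:3].T@(np.array(p)-d['T'][:3,3]);return np.round([d['fx']*c[0]/c[2]+d['cx'],d['fy']*c[1]/c[2]+d['cy']])
E
python3 - <<'E'
from h import *
s=r.get_state();print(s,r.tip_reach)
for n in ['top','scene']:
    d=cam(n);save(d,n+'0.png');print(n,d['T'].round(3).tolist(),d['fx'])
    for t in ['conveyor','carrier1','straightedge','mat','tray','stop_box','stop_top','guide','reagent_bottle','specimen_jar','slide_box']:
        for o in r.search_frame(n,t): print(t,round(o['score'],2),w(d,o['at']).round(3),proj(d,w(d,o['at'])))
E
```

```text
pics
{'clock': 0.0, 'q': array([ 1.30380715,  0.68999166, -0.19451096,  1.56636673,  0.15729718,
        0.90251905, -0.21511553]), 'qd': array([-0.0002812 , -0.00110351,  0.00128491,  0.00153855,  0.0004239 ,
       -0.00222217,  0.00136586]), 'joint_torque': array([ 1.42167801e-04, -5.27565086e+01, -1.26663510e+00, -1.53430867e+01,
       -5.25820325e-02,  6.41563922e-03,  1.41136693e-04]), 'tool_pos': array([ 0.18492716, -0.59633117,  0.23849913]), 'eef_rot': array([ 9.88706528e-01,  1.49861622e-01, -2.10857233e-04, -9.22767925e-04]), 'contact_force': array([ 0.14444056, -0.25903117,  0.1977024 ]), 'moment': array([-0.00807149, -0.00268523,  0.01245171]), 'finger_force': 0.0, 'opening': 0.9946623449165612} 0.022
top [[0.01, -0.998, 0.058, 0.473], [-1.0, -0.01, -0.002, -0.063], [0.003, -0.058, -0.998, 1.353], [0.0, 0.0, 0.0, 1.0]] 603.223182387013
conveyor 0.55 [0.635 0.013 0.062] [277. 197.]
carrier1 0.84 [0.508 0.178 0.05 ] [200. 256.]
carrier1 0.74 [0.633 0.098 0.11 ] [235. 195.]
carrier1 0.73 [0.647 0.05  0.108] [258. 188.]
carrier1 0.69 [ 0.669 -0.076  0.08 ] [319. 180.]
carri
[... 1310 characters left out ...]
0.015  0.029] [351. 220.]
mat 0.73 [ 0.489 -0.017  0.006] [347. 233.]
mat 0.27 [ 0.35  -0.26   0.044] [269. 162.]
tray 0.57 [0.534 0.323 0.003] [491. 283.]
stop_box 0.73 [ 0.548 -0.322  0.058] [215. 209.]
stop_box 0.69 [ 0.667 -0.445  0.048] [144. 239.]
stop_box 0.58 [ 0.401 -0.411  0.056] [205. 160.]
stop_top 0.77 [ 0.388 -0.424  0.094] [200. 144.]
stop_top 0.73 [ 0.538 -0.329  0.094] [212. 195.]
stop_top 0.59 [ 0.655 -0.451  0.096] [138. 221.]
guide 0.75 [ 0.674 -0.07   0.078] [304. 274.]
reagent_bottle 0.73 [ 0.799 -0.102  0.084] [269. 321.]
specimen_jar 0.67 [ 0.347 -0.259  0.047] [270. 160.]
slide_box 0.65 [0.33  0.237 0.035] [464. 200.]
slide_box 0.59 [ 0.535 -0.331  0.094] [211. 194.]
```

View pics/top0.png

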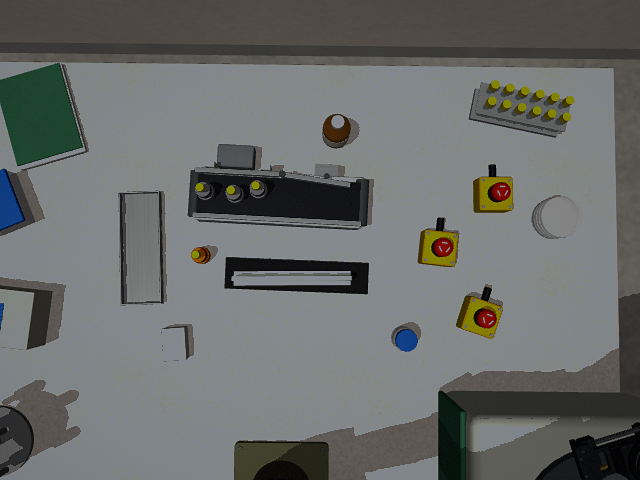

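View pics/scene0.png

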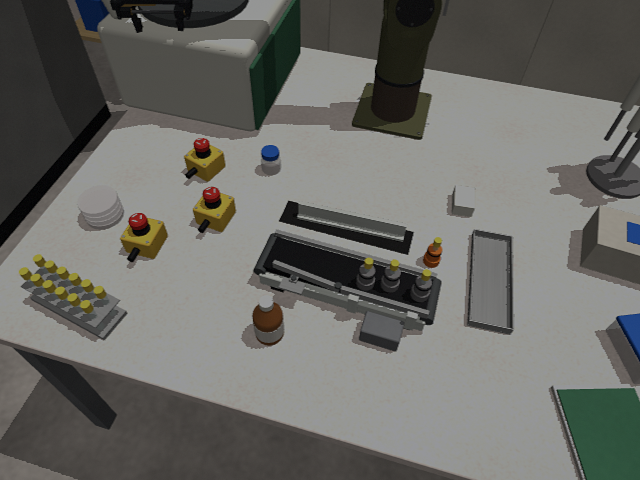

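Top picture: the stop boxes are at (440,246), (481,318) and (495,193). The one farthest to the robot's left (image left, y ≈ -0.33) is (440,246). The grey carriers on the belt are at (204,189), (234,191) and (258,187). The orange one at (201,255) is a decoy.

Run:
```python
from h import *
for n in ['top','scene']:
    d=cam(n);W=cloud(d)
    if n=='top': save(d,'crop1.png',(160,150,540,350),2)
    def reg(x0,x1,y0,y1,z0,z1): 
        m=(W[...,0]>x0)&(W[...,0]<x1)&(W[...,1]>y0)&(W[...,1]<y1)&(W[...,2]>z0)&(W[...,2]<z1);return W[m]
    def rect(nm,*a):
        P=reg(*a)
        if len(P)<8: print(nm,len(P));return
        c,sz,an=cv2.minAreaRect((P[:,:2]*1000).astype(np.float32));print(n,nm,len(P),np.round(c,1),np.round(sz,1),round(an,2),'zmed',np.median(P[:,2]).round(4))
    rect('conv',.57,.735,-.2,.22,.054,.084)
    rect('belt',.57,.735,-.2,.22,.056,.064)
    rect('nearrail',.57,.64,-.2,.22,.068,.076)
    rect('farrail',.66,.73,.02,.22,.074,.084)
    rect('guide',.62,.73,-.2,-.01,.074,.084)
    rect('rib',.40,.56,-.2,.2,.036,.055)
    rect('foot',.40,.56,-.2,.2,.0075,.016)
    rect('tray',.35,.70,.24,.42,.014,.03)
    rect('trayfloor',.35,.70,.24,.42,.001,.006)
    rect('head',.48,.60,-.40,-.28,.085,.105)
    rect('box',.48,.60,-.40,-.28,.05,.062)
    for y in [(.01,.075),(.075,.125),(.125,.21)]: rect('cap',.6,.7,*y,.12,.16)
```

```text
top conv 8199 [648.2  10.7] [386.1 131.9] 87.44 zmed 0.0614
top belt 5302 [648.1  10.2] [384.4 130.8] 87.5 zmed 0.0602
top nearrail 732 [611.1  12.8] [358.2  57.5] 87.48 zmed 0.0723
top farrail 443 [686.1 104.5] [ 48.5 166.4] 0.59 zmed 0.0778
top guide 292 [671.4 -76. ] [133.7  11.3] 81.68 zmed 0.0784
top rib 705 [469.9  27.7] [350.3  56.7] 79.84 zmed 0.0477
top foot 1261 [483.7  -4.9] [151.  380.3] 0.63 zmed 0.0108
top tray 655 [498.3 314.1] [311.  107.9] 6.88 zmed 0.0212
top trayfloor 5606 [525. 330.] [349.7 180. ] 0.0 zmed 0.003
top head 288 [ 530.  -337.4] [37.9 38.7] 1.41 zmed 0.0944
top box 825 [ 530.4 -337.9] [74.5 73.6] 83.92 zmed 0.0559
top cap 62 [649.3  52.3] [15.7 15.7] 41.39 zmed 0.1425
top cap 63 [639.3 102.1] [15.7 14.4] 45.13 zmed 0.1427
top cap 64 [644.3 165.3] [15.3 16. ] 50.23 zmed 0.1417
scene conv 7338 [647.3  13.1] [385.5 134.4] 87.56 zmed 0.0618
scene belt 4477 [649.6  13.5] [383.6 130.2] 87.48 zmed 0.0604
scene nearrail 704 [587.9  16. ] [358.3  15.4] 87.49 zmed 0.072
scene farrail 643 [685.2 105.6] [171.1  50.2] 89.94 zmed 0.0778
scene guide 327 [671.3 -75.1] [131.6  12.5] 81.89 zmed 0.0782
scene rib 824 [470.6  29.9] [350.4  59.2] 79.88 zmed 0.0463
scene foot 688 [465.8  10.4] [387.8  93. ] 83.9 zmed 0.0116
scene tray 711 [498.8 315.8] [314. 111.] 7.62 zmed 0.0204
scene trayfloor 5147 [524.9 330. ] [179.9 349.9] 90.0 zmed 0.0027
scene head 199 [ 531.5 -334.7] [35.9 37.4] 26.61 zmed 0.0946
scene box 522 [ 531.8 -334.8] [74.  75.1] 85.45 zmed 0.0563
scene cap 94 [650.5  55.6] [15.8 16.6] 11.6 zmed 0.141
scene cap 95 [640.3 105.6] [15.6 16.8] 40.51 zmed 0.1405
scene cap 93 [645.4 168.3] [15.3 15.5] 53.6 zmed 0.1406
```

View pics/crop1.png

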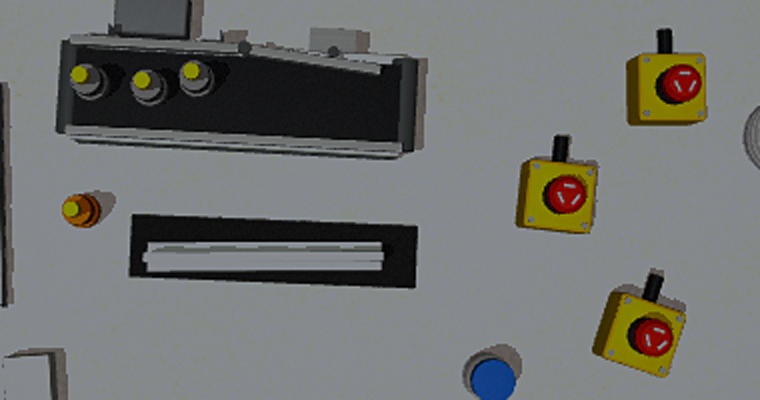

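The crop confirms it: the box at crop (560,195) is left of the other two, at (668,88) and (640,335). Turning and moving over it now.

```bash
cat >> h.py <<'E'
YAW=87.5
def go(x,y,z,yaw=YAW):
    s=r.get_state();T=R.from_quat(s['eef_rot']);G=R.from_euler('ZX',[yaw,180],degrees=True)
    print('dp',(1000*T.inv().apply(np.array([x,y,z])-s['tool_pos'])).round(1),'tw',(T.inv()*G).as_rotvec().round(3),'pos',s['tool_pos'].round(4),'F',s['contact_force'].round(1),'op',round(s['opening'],3),'ff',round(s['finger_force'],1),'t',round(s['clock'],2))
E
python3 -c "
from h import *
go(.531,-.336,.16)"
```

```text
dp [ 407.6 -146.8   79.3] tw [ 0.     0.    -1.226] pos [ 0.1852 -0.5969  0.2394] F [ 0.2 -0.1 -0.2] op 0.999 ff 0.0 t 1.3
```

Call:
step_arm(
  motion=[
    {"dp": [50,-18,0],"twist": [0,0,-0.16],"hand": -1},
    {"dp": [105,-38,0],"twist": [0,0,-0.33],"hand": -1},
    {"dp": [160,-58,0],"twist": [0,0,-0.5],"hand": -1},
    {"dp": [215,-78,10],"twist": [0,0,-0.67],"hand": -1},
    {"dp": [270,-98,20],"twist": [0,0,-0.84],"hand": -1},
  ],
)

```text
clock: 1.92
tool_pos: [0.4155, -0.4224, 0.2194]
eef_rot: [0.84, 0.542, 0.0, 0.001]
contact_force: [0.3, -0.4, 0.2]
opening: 0.459
finger_force: 0.0
```

```bash
python3 -c "
from h import *
go(.531,-.336,.138)"
```

```text
dp [126.4  69.5  81.4] tw [ 0.001  0.001 -0.381] pos [ 0.4155 -0.4224  0.2194] F [ 0.3 -0.4  0.2] op 0.459 ff 0.0 t 1.93
```

Call:
step_arm(
  motion=[
    {"dp": [42,23,25],"twist": [0,0,-0.13],"hand": -1},
    {"dp": [84,46,50],"twist": [0,0,-0.26],"hand": -1},
    {"dp": [126,69.5,75],"twist": [0,0,-0.38],"hand": -1},
    {"dp": [126,69.5,81],"twist": [0,0,-0.38],"hand": -1},
    {"dp": [126,69.5,81],"twist": [0,0,-0.38],"hand": -1},
  ],
)

```text
clock: 2.55
tool_pos: [0.5288, -0.3384, 0.1378]
eef_rot: [0.725, 0.689, -0.001, -0.001]
contact_force: [-0.2, 0.4, 0.3]
opening: 0.003
finger_force: 0.0
```

```bash
python3 -c "
from h import *
go(.531,-.336,.118)
d=cam('wrist');save(d,'w1.png')
print(np.array(d['mount']).round(3).tolist(),d['fx'])
for t in ['stop_top','stop_box']:
  for o in r.search_frame('wrist',t): print(t,o['score'],w(d,o['at']).round(4))"
```

```text
dp [ 2.5  2.1 19.8] tw [-0.002  0.    -0.007] pos [ 0.5288 -0.3384  0.1378] F [-0.2  0.4  0.3] op 0.003 ff 0.0 t 2.55
[[-0.001, -0.953, -0.303, 0.079], [1.0, -0.0, -0.001, -0.001], [0.0, -0.303, 0.953, -0.145], [0.0, 0.0, 0.0, 1.0]] 371.64829954431775
stop_top 0.88 [ 0.5304 -0.3291  0.0897]
stop_top 0.87 [ 0.3867 -0.4328  0.0937]
stop_top 0.81 [ 0.6464 -0.4587  0.0949]
stop_box 0.87 [ 0.3872 -0.3992  0.0511]
stop_box 0.73 [ 0.6511 -0.4288  0.0549]
stop_box 0.59 [ 0.5324 -0.323   0.0567]
```

Call:
step_arm(
  motion=[
    {"dp": [2.5,2,12],"twist": [0,0,0],"hand": -1},
    {"dp": [2.5,2,19],"twist": [0,0,0],"hand": -1},
    {"dp": [2.5,2,22],"twist": [0,0,0],"hand": -1},
    {"dp": [2.5,2,24],"twist": [0,0,0],"hand": -1},
    {"dp": [2.5,2,26],"twist": [0,0,0],"hand": -1},
  ],
)

```text
clock: 3.32
tool_pos: [0.532, -0.3355, 0.1123]
eef_rot: [0.725, 0.689, 0.0, 0.0]
contact_force: [-0.2, 0.5, 0.1]
opening: 0.01
finger_force: 0.0
```

Call:
step_arm(
  motion=[
    {"dp": [0,0,1],"twist": [0,0,0],"hand": -1},
    {"dp": [0,0,2],"twist": [0,0,0],"hand": -1},
    {"dp": [0,0,2],"twist": [0,0,0],"hand": -1},
  ],
)

```text
clock: 3.7
tool_pos: [0.5319, -0.3354, 0.1103]
eef_rot: [0.725, 0.689, -0.0, 0.0]
contact_force: [-1.0, -0.5, 1.1]
opening: 0.003
finger_force: 0.0
```

Call:
step_arm(
  motion=[
    {"dp": [0,0,1],"twist": [0,0,0],"hand": -1},
    {"dp": [0,0,2],"twist": [0,0,0],"hand": -1},
    {"dp": [0,0,2],"twist": [0,0,0],"hand": -1},
  ],
)

```text
clock: 4.08
tool_pos: [0.5318, -0.3354, 0.1082]
eef_rot: [0.725, 0.689, -0.0, -0.0]
contact_force: [-0.5, -1.0, -0.5]
opening: 0.006
finger_force: 0.0
```

```bash
python3 -c "
from h import *
d=cam('wrist');save(d,'w2.png')
d=cam('scene');save(d,'s2.png',(160,140,300,260),4)
for t in ['stop_top']:
  for o in r.search_frame('scene',t): print(t,o['score'],w(d,o['at']).round(4))"
```

```text
stop_top 0.64 [ 0.5391 -0.3244  0.0918]
stop_top 0.61 [ 0.6543 -0.4532  0.0922]
```

View pics/w2.png

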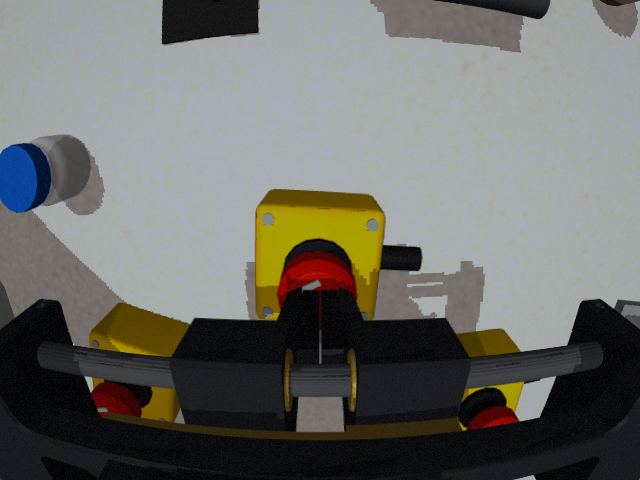

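Call:
step_arm(
  motion=[
    {"dp": [0,0,1],"twist": [0,0,0],"hand": -1},
    {"dp": [0,0,2],"twist": [0,0,0],"hand": -1},
    {"dp": [0,0,2],"twist": [0,0,0],"hand": -1},
  ],
)

```text
clock: 4.6
tool_pos: [0.5318, -0.3354, 0.1062]
eef_rot: [0.725, 0.689, -0.0, -0.0]
contact_force: [-0.2, -0.6, -0.1]
opening: 0.006
finger_force: 0.0
```

Call:
step_arm(
  motion=[
    {"dp": [0,0,1],"twist": [0,0,0],"hand": -1},
    {"dp": [0,0,2],"twist": [0,0,0],"hand": -1},
    {"dp": [0,0,2],"twist": [0,0,0],"hand": -1},
  ],
)

```text
clock: 4.97
tool_pos: [0.5318, -0.3354, 0.1042]
eef_rot: [0.725, 0.689, -0.0, -0.0]
contact_force: [-0.2, -0.9, 0.8]
opening: 0.006
finger_force: 0.0
```

```bash
python3 -c "
from h import *
d=cam('scene');save(d,'s2.png',(160,120,300,240),4)"
```

```text
(no output)
```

View pics/s2.png

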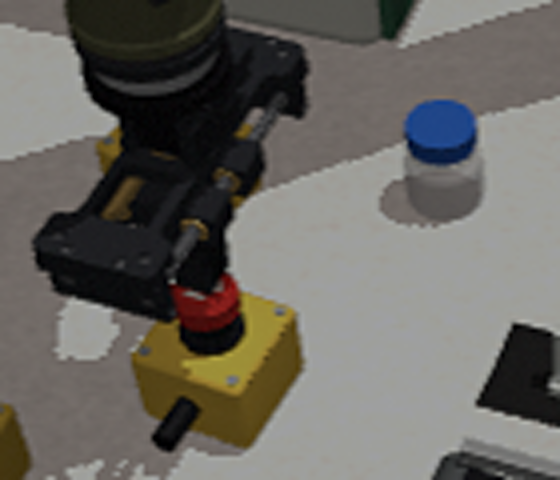

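```bash
python3 -c "
from h import *
print(r.get_state()['contact_force'],r.get_state()['moment'])
for n in ['scene','top']:
  d=cam(n);W=cloud(d);p=d['pixels'].astype(int);red=(p[...,0]>90)&(p[...,0]>2.5*p[...,1])
  for c in [(.531,-.336),(.655,-.455),(.385,-.42)]:
    m=red&(np.hypot(W[...,0]-c[0],W[...,1]-c[1])<.045);Q=W[m]
    if len(Q): print(n,c,len(Q),np.percentile(Q[:,2],[5,50,80,95]).round(4),Q[:,:2].min(0).round(3),Q[:,:2].max(0).round(3))
"
```

```text
[ 0.99348891 -0.19226296 -0.60288638] [-0.06580763 -0.06100308 -0.01909476]
scene (0.531, -0.336) 61 [0.0905 0.0944 0.0959 0.0976] [ 0.516 -0.35 ] [ 0.547 -0.317]
scene (0.655, -0.455) 155 [0.0909 0.0953 0.0971 0.0984] [ 0.633 -0.478] [ 0.669 -0.438]
top (0.531, -0.336) 19 [0.0877 0.0916 0.094  0.096 ] [ 0.532 -0.327] [ 0.545 -0.318]
top (0.655, -0.455) 230 [0.0887 0.0943 0.0965 0.0981] [ 0.63 -0.48] [ 0.669 -0.44 ]
top (0.385, -0.42) 10 [0.0919 0.0953 0.0976 0.0986] [ 0.377 -0.418] [ 0.387 -0.415]
```

```bash
cat >> h.py <<'E'
def wproj(d,p):
    c=d['T'][:3,:3].T@(np.array(p)-d['T'][:3,3]);n=np.hypot(c[0],c[1]);a=np.arctan2(n,c[2])*d['fx']/n;return np.round([d['cx']+a*c[0],d['cy']+a*c[1]])
def wcloud(d):
    v,u=np.mgrid[0:480,0:640];z=d['depth'];x=(u-d['cx'])/d['fx'];y=(v-d['cy'])/d['fx'];t=np.hypot(x,y)+1e-9;k=np.tan(t)/t
    P=np.stack([x*k*z,y*k*z,z],-1);W=P@d['T'][:3,:3].T+d['T'][:3,3];W[z==0]=np.nan;return W
E
python3 -c "
from h import *
s=r.get_state();d=cam('wrist');save(d,'w3.png',(220,180,420,400),3)
T=R.from_quat(s['eef_rot'])
for z in [0,.003,.022]: print(z,wproj(d,s['tool_pos']+T.apply([0,0,z])))
print(wproj(d,[.531,-.336,.096]),wproj(d,[.531,-.336,.090]))
W=wcloud(d)
for u,v in [(320,262),(320,280),(320,295),(320,310),(310,265),(270,220),(300,300),(340,300),(305,330),(335,330)]: print(u,v,W[v,u].round(4),d['pixels'][v,u])
"
```

```text
0 [322. 310.]
0.003 [321. 307.]
0.022 [321. 289.]
[320. 303.] [320. 297.]
320 262 [ 0.5321 -0.3181  0.0898] [113   1   2]
320 280 [ 0.5317 -0.3252  0.0943] [105   9   6]
320 295 [ 0.5317 -0.3257  0.1086] [54  2  2]
320 310 [ 0.5315 -0.3283  0.1171] [55 11  7]
310 265 [ 0.5274 -0.3193  0.09  ] [147   5   0]
270 220 [ 0.5057 -0.3056  0.0564] [128 131 132]
300 300 [ 0.5236 -0.3246  0.1147] [ 8 10 11]
340 300 [ 0.5398 -0.3252  0.1152] [15  6 14]
305 330 [ 0.5264 -0.3257  0.1364] [13  8  7]
335 330 [ 0.5369 -0.3259  0.1369] [13  7  9]
```

View pics/w3.png

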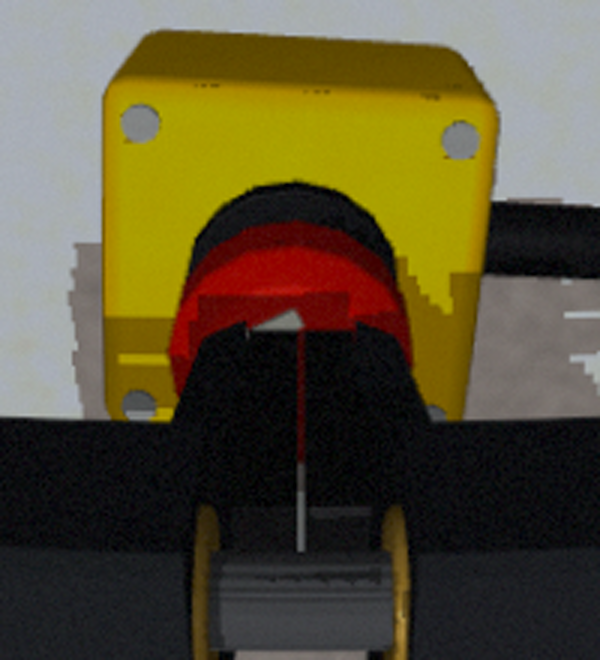

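Call:
step_arm(
  motion=[
    {"dp": [0,0,1.5],"twist": [0,0,0],"hand": -1},
    {"dp": [0,0,3],"twist": [0,0,0],"hand": -1},
    {"dp": [0,0,4],"twist": [0,0,0],"hand": -1},
    {"dp": [0,0,4],"twist": [0,0,0],"hand": -1},
  ],
)

```text
clock: 5.68
tool_pos: [0.5318, -0.3354, 0.1002]
eef_rot: [0.725, 0.689, -0.0, -0.0]
contact_force: [-0.1, -0.6, -0.2]
opening: 0.009
finger_force: 0.0
```

Call:
step_arm(
  motion=[
    {"dp": [0,0,1],"twist": [0,0,0],"hand": -1},
    {"dp": [0,0,2],"twist": [0,0,0],"hand": -1},
    {"dp": [0,0,2],"twist": [0,0,0],"hand": -1},
  ],
)

```text
clock: 6.05
tool_pos: [0.5318, -0.3354, 0.0982]
eef_rot: [0.725, 0.689, -0.0, -0.0]
contact_force: [0.1, -1.3, -0.5]
opening: 0.008
finger_force: 0.0
```

Call:
step_arm(
  motion=[
    {"dp": [0,0,1],"twist": [0,0,0],"hand": -1},
    {"dp": [0,0,2],"twist": [0,0,0],"hand": -1},
    {"dp": [0,0,2],"twist": [0,0,0],"hand": -1},
  ],
)

```text
clock: 6.42
tool_pos: [0.532, -0.3355, 0.0965]
eef_rot: [0.725, 0.689, 0.0, 0.0]
contact_force: [-0.1, -0.4, 2.4]
opening: 0.002
finger_force: 0.9
```

```bash
python3 -c "
from h import *
s=r.get_state();d=cam('wrist');W=wcloud(d);print(s['contact_force'],s['q'])
for v in range(255,345,6): print(v,W[v,306].round(4),W[v,320].round(4),d['pixels'][v,306])
"
```

```text
[-0.11189254 -0.36496379  2.35240315] [ 0.70964072  0.90277611 -0.40669433  1.65430697  0.50883939  0.69139252
 -0.00685692]
255 [ 0.5248 -0.322   0.0611] [ 0.532  -0.322   0.0622] [20 21 24]
261 [ 0.5256 -0.3185  0.0791] [ 0.5322 -0.318   0.0812] [72  4  5]
267 [ 0.5258 -0.3187  0.086 ] [ 0.5321 -0.319   0.0862] [71  5  1]
273 [ 0.5259 -0.3201  0.0897] [ 0.5321 -0.3199  0.0908] [146   2   0]
279 [ 0.5259 -0.3217  0.0927] [ 0.532  -0.322   0.0927] [151   1   0]
285 [ 0.5257 -0.3245  0.0928] [ 0.5319 -0.3244  0.0937] [104   5   1]
291 [ 0.5258 -0.3258  0.0964] [ 0.5318 -0.3258  0.0968] [ 9  6 10]
297 [ 0.5259 -0.3258  0.102 ] [ 0.5318 -0.3263  0.1017] [6 6 9]
303 [ 0.5261 -0.3259  0.1073] [ 0.5318 -0.3265  0.1068] [2 4 3]
309 [ 0.5263 -0.3257  0.1129] [ 0.5317 -0.3276  0.1099] [ 8 16 13]
315 [ 0.5265 -0.3257  0.1177] [ 0.5316 -0.3297  0.1111] [7 2 4]
321 [ 0.5266 -0.3258  0.1221] [ 0.5315 -0.332   0.1119] [8 6 2]
327 [ 0.5268 -0.3258  0.1265] [ 0.5314 -0.3343  0.1128] [1 0 5]
333 [ 0.5269 -0.326   0.1302] [ 0.5312 -0.3371  0.1127] [2 9 5]
339 [ 0.527  -0.326   0.1341] [ 0.5311 -0.3394  0.1137] [11 10 11]
```

Call:
step_arm(
  motion=[
    {"dp": [0,0,1],"twist": [0,0,0],"hand": -1},
    {"dp": [0,0,2.5],"twist": [0,0,0],"hand": -1},
    {"dp": [0,0,4],"twist": [0,0,0],"hand": -1},
    {"dp": [0,0,5],"twist": [0,0,0],"hand": -1},
  ],
)

```text
clock: 6.98
tool_pos: [0.532, -0.3355, 0.0914]
eef_rot: [0.725, 0.689, 0.0, 0.0]
contact_force: [0.1, 0.7, 4.4]
opening: 0.005
finger_force: 2.2
```

Call:
step_arm(
  motion=[
    {"dp": [0,0,1],"twist": [0,0,0],"hand": -1},
    {"dp": [0,0,2],"twist": [0,0,0],"hand": -1},
    {"dp": [0,0,2.5],"twist": [0,0,0],"hand": -1},
    {"dp": [0,0,2.5],"twist": [0,0,0],"hand": -1},
  ],
)

```text
clock: 7.48
tool_pos: [0.5321, -0.3355, 0.0905]
eef_rot: [0.725, 0.689, -0.0, 0.001]
contact_force: [-4.0, 1.7, 14.4]
opening: 0.004
finger_force: 7.5
```

```bash
python3 -c "
from h import *
s=r.get_state();d=cam('wrist');W=wcloud(d);print(s['contact_force'],s['tool_pos'],r.tip_reach)
for v in range(261,310,6): print(v,W[v,306].round(4),d['pixels'][v,306])
"
```

```text
[-4.04231646  1.73878438 14.3904658 ] [ 0.53211894 -0.33553514  0.09050985] 0.022
261 [ 0.5258 -0.3182  0.074 ] [72  0  0]
267 [ 0.526  -0.3186  0.0806] [80  0  0]
273 [ 0.5261 -0.3195  0.0854] [149   9   1]
279 [ 0.526  -0.3219  0.0864] [148   0   0]
285 [ 0.526  -0.3237  0.0888] [101   0   0]
291 [ 0.5259 -0.3261  0.0897] [15 17 17]
297 [ 0.5261 -0.3256  0.0967] [9 6 7]
303 [ 0.5262 -0.3263  0.1007] [ 9 11 16]
309 [ 0.5265 -0.3254  0.1075] [3 6 9]
```

Call:
step_arm(
  motion=[
    {"dp": [0,0,-30],"twist": [0,0,0],"hand": -1},
    {"dp": [0,0,-80],"twist": [0,0,0],"hand": 1},
    {"dp": [20,6,-130],"twist": [0,0,0],"hand": 1},
    {"dp": [60,16,-175],"twist": [0,0,0],"hand": 1},
    {"dp": [110,30,-205],"twist": [0,0,0],"hand": 1},
  ],
)

```text
clock: 8.15
tool_pos: [0.5677, -0.2273, 0.2955]
eef_rot: [0.726, 0.688, 0.0, 0.001]
contact_force: [0.4, 1.1, -0.4]
opening: 0.434
finger_force: 0.0
```

Call:
step_arm(
  motion=[
    {"dp": [55,14,0],"twist": [0,0,0],"hand": 1},
    {"dp": [110,28,0],"twist": [0,0,0],"hand": 1},
    {"dp": [165,42,0],"twist": [0,0,0],"hand": 1},
    {"dp": [215,55,0],"twist": [0,0,0],"hand": 1},
    {"dp": [260,67,0],"twist": [0,0,0],"hand": 1},
  ],
)

```text
clock: 8.78
tool_pos: [0.6473, 0.0313, 0.2931]
eef_rot: [0.724, 0.69, -0.0, -0.0]
contact_force: [0.2, 0.2, 0.1]
opening: 0.99
finger_force: 0.0
```

Call:
step_arm(
  motion=[
    {"dp": [0,0,0],"twist": [0,0,0],"hand": 1},
    {"dp": [0,0,0],"twist": [0,0,0],"hand": 1},
    {"dp": [0,0,0],"twist": [0,0,0],"hand": 1},
  ],
)

```text
clock: 9.15
tool_pos: [0.647, 0.0271, 0.2935]
eef_rot: [0.725, 0.688, -0.001, 0.0]
contact_force: [0.2, 0.4, 0.5]
opening: 1.003
finger_force: 0.0
```

```bash
python3 -c "
from h import *
s=r.get_state();d=cam('wrist');save(d,'w4.png');W=wcloud(d);np.savez('w4',W=W,p=d['pixels']);print(s['tool_pos'],s['eef_rot'],s['q'].round(2))
T=R.from_quat(s['eef_rot']);L=(W-s['tool_pos'])@T.as_matrix()
m=(abs(L[...,2])<.08)&(abs(L[...,0])<.03)&(abs(L[...,1])<.08)
Q=L[m];print(len(Q),np.nanmax(Q[:,2]))
for a in (Q[Q[:,1]>0],Q[Q[:,1]<0]):print(len(a),a.min(0).round(4),a.max(0).round(4))
for t in ['carrier1','guide','conveyor','mat','straightedge']:
  for o in r.search_frame('wrist',t): print(t,round(o['score'],2),w(d,o['at']).round(4))
"
```

```text
[0.64702502 0.02705567 0.29345147] [ 7.25498454e-01  6.88223309e-01 -7.51675849e-04  3.24637425e-04] [ 0.14  0.7  -0.49  1.41  0.34  1.12 -0.46]
21037 0.002217529628817193
10334 [-0.0121  0.     -0.08  ] [0.03   0.0611 0.0022]
10703 [-0.0123 -0.0626 -0.08  ] [ 0.03   -0.      0.0022]
carrier1 0.87 [0.6418 0.1017 0.1097]
carrier1 0.83 [0.5161 0.1778 0.0487]
carrier1 0.78 [0.6464 0.1612 0.1139]
carrier1 0.72 [0.65   0.0566 0.1102]
guide 0.6 [ 0.6694 -0.063   0.0776]
conveyor 0.6 [0.648  0.0392 0.0588]
mat 0.57 [0.487  0.0432 0.0017]
mat 0.3 [0.4706 0.0179 0.0245]
mat 0.22 [0.6502 0.0601 0.1104]
mat 0.16 [0.4383 0.2683 0.0104]
straightedge 0.97 [0.47   0.017  0.0242]
```

View pics/w4.png

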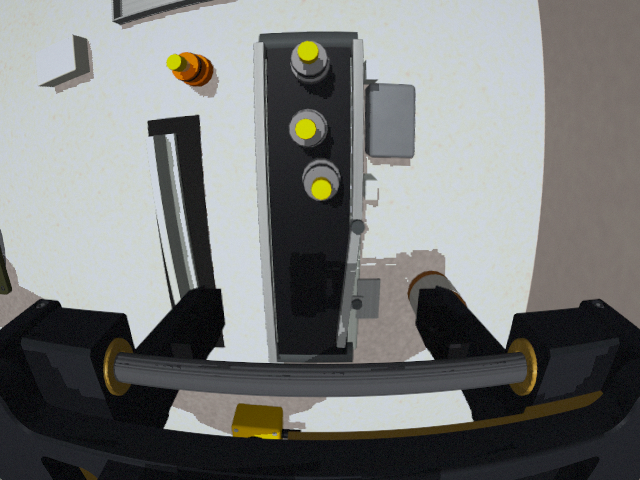

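```bash
python3 -c "
from h import *
f=np.load('w4.npz');W=f['W'];p=f['p'].astype(int)
yel=(p[...,0]>140)&(p[...,1]>140)&(p[...,2]<80)&(W[...,2]>.135)&(W[...,2]<.15)
n,l=cv2.connectedComponents(yel.astype(np.uint8))
for i in range(1,n):
  Q=W[l==i]
  if len(Q)>30:print('cap',len(Q),((Q.min(0)+Q.max(0))/2).round(4),np.median(Q[:,2]).round(4))
def sel(W,*a):return W[(W[...,0]>a[0])&(W[...,0]<a[1])&(W[...,1]>a[2])&(W[...,1]<a[3])&(W[...,2]>a[4])&(W[...,2]<a[5])]
def edge(nm,W,a,side):
  Q=sel(W,*a);b=np.round(Q[:,1]/.006);X=[];Y=[]
  for k in np.unique(b):
    q=Q[b==k]
    if len(q)>=2: X.append(getattr(np,side)(q[:,0]));Y.append(q[:,1].mean())
  X,Y=np.array(X),np.array(Y);c=np.polyfit(Y,X,1);e=abs(X-np.polyval(c,Y));k=e<max(.0015,np.median(e)*2);c=np.polyfit(Y[k],X[k],1);print(nm,len(X),'x(y=0)=%.4f slope=%.4f'%(c[1],c[0]),'y',Y.min().round(3),Y.max().round(3))
t=cam('top');s=cam('scene')
for nm,V in (('wr',W),('top',cloud(t)),('sc',cloud(s))):
  for side in('min','max','median'):
    try:edge(nm+' near '+side,V,(.58,.62,-.17,.18,.0685,.0765),side)
    except Exception as e:print(nm,e)
    try:edge(nm+' far '+side,V,(.67,.72,.02,.17,.0745,.0815),side)
    except Exception as e:print(nm,e)
  Q=sel(V,.39,.665,.262,.40,.015,.03)
  c,sz,an=cv2.minAreaRect((Q[:,:2]*1000).astype(np.float32));print(nm,'tray',len(Q),c,sz,an)
  Q=sel(V,.40,.54,-.2,.2,.040,.056);
  if len(Q)>9:
    c,sz,an=cv2.minAreaRect((Q[:,:2]*1000).astype(np.float32));print(nm,'rib',len(Q),c,sz,an,np.median(Q[:,2]))
"
```

```text
cap 310 [0.6443 0.1662 0.1403] 0.1413
cap 328 [0.6385 0.1033 0.1415] 0.1413
cap 309 [0.6482 0.0535 0.1402] 0.1413
wr near min 58 x(y=0)=0.5826 slope=0.0301 y -0.162 0.178
wr far min 26 x(y=0)=0.6776 slope=0.0410 y 0.02 0.167
wr near max 58 x(y=0)=0.5912 slope=0.0456 y -0.162 0.178
wr far max 26 x(y=0)=0.6835 slope=0.1088 y 0.02 0.167
wr near median 58 x(y=0)=0.5870 slope=0.0377 y -0.162 0.178
wr far median 26 x(y=0)=0.6819 slope=0.0503 y 0.02 0.167
wr tray 354 (451.4298095703125, 271.1087951660156) (29.68330192565918, 110.60464477539062) 75.74396514892578
wr rib 2079 (470.67364501953125, 54.92144775390625) (299.5061340332031, 53.67993927001953) 77.6756591796875 0.046326351829477086
top near min 28 x(y=0)=0.5846 slope=0.0293 y -0.162 0.178
top far min 4 x(y=0)=0.6840 slope=0.0076 y 0.15 0.167
top near max 28 x(y=0)=0.5912 slope=0.0434 y -0.162 0.178
top far max 4 x(y=0)=0.5502 slope=0.9562 y 0.15 0.167
top near median 28 x(y=0)=0.5878 slope=0.0367 y -0.162 0.178
top far median 4 x(y=0)=0.6618 slope=0.1880 y 0.15 0.167
top tray 612 (525.9332885742188, 317.1858825683594) (249.77723693847656, 92.75591278076172) 2.5867507457733154
top rib 293 (470.07318115234375, 28.176193237304688) (350.3377685546875, 56.62629699707031) 79.83930206298828 0.04842417111662467
sc near min 53 x(y=0)=0.5834 slope=0.0294 y -0.162 0.162
sc far min 26 x(y=0)=0.6789 slope=0.0369 y 0.021 0.168
sc near max 53 x(y=0)=0.5925 slope=0.0438 y -0.162 0.162
sc far max 26 x(y=0)=0.6817 slope=0.1352 y 0.021 0.168
sc near median 53 x(y=0)=0.5882 slope=0.0417 y -0.162 0.162
sc far median 26 x(y=0)=0.6841 slope=0.0483 y 0.021 0.168
sc tray 634 (526.5698852539062, 319.58837890625) (253.2455596923828, 91.0020980834961) 2.4509975910186768
sc rib 468 (470.5914611816406, 30.18505859375) (350.0318908691406, 58.68606185913086) 79.88863372802734 0.04731452571783329
```

Call:
step_arm(
  motion=[
    {"dp": [15,0.5,40],"twist": [0,0,0],"hand": 0.5},
    {"dp": [27,1,80],"twist": [0,0,0],"hand": 0.5},
    {"dp": [27,1,130],"twist": [0,0,0],"hand": 0.5},
    {"dp": [27,1,175],"twist": [0,0,0],"hand": 0.5},
    {"dp": [27,1,195],"twist": [0,0,0],"hand": 0.5},
  ],
)

```text
clock: 10.18
tool_pos: [0.6482, 0.0558, 0.0963]
eef_rot: [0.724, 0.689, -0.002, -0.001]
contact_force: [-0.3, -0.4, 0.2]
opening: 0.748
finger_force: 0.0
```

Call:
step_arm(
  motion=[
    {"dp": [0,0,10],"twist": [0,0,0],"hand": 0.5},
    {"dp": [0,0,14],"twist": [0,0,0],"hand": 0.5},
    {"dp": [0,0,14],"twist": [0,0,0],"hand": 0.5},
  ],
)

```text
clock: 10.55
tool_pos: [0.6504, 0.0564, 0.086]
eef_rot: [0.725, 0.689, 0.001, 0.001]
contact_force: [-0.1, 0.6, -0.0]
opening: 0.751
finger_force: 0.0
```

Call:
step_arm(
  motion=[
    {"dp": [0,0,0],"twist": [0,0,0],"hand": -1},
    {"dp": [0,0,0],"twist": [0,0,0],"hand": -1},
    {"dp": [0,0,0],"twist": [0,0,0],"hand": -1},
    {"dp": [0,0,0],"twist": [0,0,0],"hand": -1},
  ],
  force=20,
)

```text
clock: 11.05
tool_pos: [0.6496, 0.0562, 0.085]
eef_rot: [0.725, 0.689, 0.0, 0.0]
contact_force: [0.2, 0.4, 0.8]
opening: 0.355
finger_force: 20.0
```

```bash
python3 -c "
from h import *
go(.446,.315,.2)
s=r.get_state();d=cam('wrist');W=wcloud(d);p=d['pixels'].astype(int)
T=R.from_quat(s['eef_rot']);L=(W-s['tool_pos'])@T.as_matrix()
yel=(p[...,0]>120)&(p[...,1]>120)&(p[...,2]<80);n,l=cv2.connectedComponents(yel.astype(np.uint8))
for i in range(1,n):
  Q=W[l==i]
  if len(Q)>30:print('cap',len(Q),((Q.min(0)+Q.max(0))/2).round(4),np.nanmedian(Q[:,2]).round(4))
"
```

```text
dp [ 248.3 -216.3 -115.1] tw [ 0.     0.    -0.006] pos [0.6496 0.0562 0.085 ] F [0.2 0.4 0.8] op 0.355 ff 20.0 t 11.05
cap 1801 [nan nan nan] 0.1413
cap 481 [nan nan nan] 0.0494
cap 102 [0.5189 0.1937 0.0191] 0.0193
cap 511 [0.51   0.1837 0.0813] 0.0813
cap 129 [nan nan nan] 0.0494
cap 3329 [nan nan nan] 0.1412
cap 86 [0.6729 0.0824 0.1666] 0.1668
cap 64 [0.6276 0.0854 0.1669] 0.1669
cap 71 [0.6276 0.0805 0.169 ] 0.169
cap 920 [nan nan nan] 0.1413
```

Call:
step_arm(
  motion=[
    {"dp": [0,0,-50],"twist": [0,0,0],"hand": -1},
    {"dp": [0,0,-105],"twist": [0,0,0],"hand": -1},
    {"dp": [30,-26,-120],"twist": [0,0,0],"hand": -1},
    {"dp": [75,-65,-120],"twist": [0,0,0],"hand": -1},
    {"dp": [120,-105,-120],"twist": [0,0,0],"hand": -1},
  ],
)

```text
clock: 11.72
tool_pos: [0.5497, 0.1823, 0.205]
eef_rot: [0.725, 0.689, 0.0, 0.0]
contact_force: [-0.1, 0.4, -0.2]
opening: 0.36
finger_force: 20.0
```

Call:
step_arm(
  motion=[
    {"dp": [45,-39,0],"twist": [0,0,0],"hand": -1},
    {"dp": [90,-78,0],"twist": [0,0,0],"hand": -1},
    {"dp": [128,-111,0],"twist": [0,0,0],"hand": -1},
    {"dp": [128,-111,20],"twist": [0,0,0],"hand": -1},
    {"dp": [128,-111,60],"twist": [0,0,0],"hand": -1},
  ],
)

```text
clock: 12.35
tool_pos: [0.4467, 0.3165, 0.1454]
eef_rot: [0.724, 0.69, 0.002, 0.0]
contact_force: [0.1, 0.1, -1.2]
opening: 0.355
finger_force: 20.0
```

```bash
python3 -c "
from h import *
go(.446,.315,.0285)
d=cam('wrist');W=wcloud(d)
Q=W[(W[...,0]>.38)&(W[...,0]<.67)&(W[...,1]>.262)&(W[...,1]<.40)&(W[...,2]>.015)&(W[...,2]<.028)]
print(len(Q),cv2.minAreaRect((Q[:,:2]*1000).astype(np.float32)))
Q=W[(W[...,0]>.48)&(W[...,0]<.6)&(W[...,1]>.29)&(W[...,1]<.35)&(W[...,2]<.02)];print(np.median(Q[:,2]))
"
```

```text
dp [ -1.8  -1.  116.9] tw [ 0.003 -0.003 -0.005] pos [0.4467 0.3165 0.1454] F [ 0.1  0.1 -1.2] op 0.355 ff 20.0 t 12.35
3710 ((525.2625732421875, 318.05145263671875), (251.03102111816406, 90.91564178466797), 2.5886318683624268)
0.0022522707317930712
```

Call:
step_arm(
  motion=[
    {"dp": [-2,-1,45],"twist": [0,0,0],"hand": -1},
    {"dp": [-2,-1,85],"twist": [0,0,0],"hand": -1},
    {"dp": [-2,-1,106],"twist": [0,0,0],"hand": -1},
    {"dp": [-2,-1,115],"twist": [0,0,0],"hand": -1},
    {"dp": [-2,-1,116],"twist": [0,0,0],"hand": -1},
  ],
)

```text
clock: 13.02
tool_pos: [0.4453, 0.3128, 0.029]
eef_rot: [0.725, 0.689, -0.0, 0.0]
contact_force: [0.6, 0.0, -2.0]
opening: 0.358
finger_force: 20.0
```

Call:
step_arm(
  motion=[
    {"dp": [0,0,0],"twist": [0,0,0],"hand": -1},
    {"dp": [0,0,0],"twist": [0,0,0],"hand": 0.4},
    {"dp": [0,0,0],"twist": [0,0,0],"hand": 0.4},
    {"dp": [0,0,0],"twist": [0,0,0],"hand": 0.4},
  ],
)

```text
clock: 13.52
tool_pos: [0.4453, 0.3129, 0.0291]
eef_rot: [0.725, 0.689, 0.0, 0.0]
contact_force: [0.4, 0.3, 0.0]
opening: 0.672
finger_force: 0.0
```

Call:
step_arm(
  motion=[
    {"dp": [0,0,-30],"twist": [0,0,0],"hand": 0.4},
    {"dp": [0,0,-80],"twist": [0,0,0],"hand": 0.4},
    {"dp": [0,0,-130],"twist": [0,0,0],"hand": 0.4},
    {"dp": [-20,20,-170],"twist": [0,0,0],"hand": 0.4},
    {"dp": [-55,55,-170],"twist": [0,0,0],"hand": 0.4},
  ],
)

```text
clock: 14.15
tool_pos: [0.4984, 0.2579, 0.2026]
eef_rot: [0.723, 0.691, 0.004, -0.0]
contact_force: [1.3, 0.6, -0.9]
opening: 0.707
finger_force: 0.0
```

Call:
step_arm(
  motion=[
    {"dp": [-40,40,0],"twist": [0,0,0],"hand": 0.4},
    {"dp": [-80,80,0],"twist": [0,0,0],"hand": 0.4},
    {"dp": [-120,120,0],"twist": [0,0,0],"hand": 0.4},
    {"dp": [-147,147,0],"twist": [0,0,0],"hand": 0.4},
    {"dp": [-147,147,0],"twist": [0,0,0],"hand": 0.4},
  ],
)

```text
clock: 14.78
tool_pos: [0.6386, 0.0962, 0.1982]
eef_rot: [0.727, 0.687, -0.001, 0.001]
contact_force: [-0.2, -0.5, 0.1]
opening: 0.702
finger_force: 0.0
```

```bash
cat >> h.py <<'E'
def caps(n='wrist',f=None):
    d=cam(n);W=wcloud(d) if n=='wrist' else cloud(d);p=d['pixels'].astype(int)
    if f: save(d,f)
    yel=((p[...,0]>100)&(p[...,1]>100)&(p[...,2]<.5*p[...,0])&(W[...,2]>.07)).astype(np.uint8);k,l=cv2.connectedComponents(yel)
    for i in range(1,k):
        Q=W[l==i];z=np.percentile(Q[:,2],80);Q=Q[abs(Q[:,2]-z)<.004]
        if len(Q)>20: print(n,'cap',len(Q),((Q.min(0)+Q.max(0))/2).round(4),'size',np.ptp(Q,0).round(3),'z',z.round(4))
    return d,W
E
python3 -c "
from h import *
go(.6394,.1037,.085);caps();caps('top');caps('scene')
"
```

```text
dp [  7.8   0.3 113.1] tw [ 0.001  0.003 -0.013] pos [0.6386 0.0962 0.1982] F [-0.2 -0.5  0.1] op 0.702 ff 0.0 t 14.78
wrist cap 75 [0.4438 0.3065 0.084 ] size [0.015 0.008 0.005] z 0.0849
wrist cap 311 [0.5095 0.1841 0.0812] size [0.016 0.016 0.005] z 0.082
wrist cap 696 [0.6438 0.1668 0.1407] size [0.016 0.016 0.005] z 0.1418
wrist cap 634 [0.6384 0.1036 0.1404] size [0.016 0.017 0.005] z 0.1416
wrist cap 182 [0.6771 0.1191 0.2808] size [0.002 0.012 0.005] z 0.2822
wrist cap 133 [0.6014 0.1229 0.2807] size [0.002 0.01  0.005] z 0.2822
top cap 43 [ 0.8732 -0.4446  0.107 ] size [0.018 0.017 0.006] z 0.108
top cap 46 [ 0.8669 -0.476   0.1071] size [0.015 0.019 0.007] z 0.1077
top cap 41 [ 0.8601 -0.5079  0.1066] size [0.016 0.018 0.006] z 0.1077
top cap 45 [ 0.8543 -0.5384  0.1063] size [0.016 0.016 0.006] z 0.1069
top cap 40 [ 0.8479 -0.5693  0.1071] size [0.017 0.016 0.006] z 0.108
top cap 48 [ 0.8385 -0.438   0.1064] size [0.015 0.016 0.006] z 0.1069
top cap 41 [ 0.8413 -0.6007  0.1074] size [0.016 0.017 0.007] z 0.1079
top cap 42 [ 0.8323 -0.4694  0.1073] size [0.016 0.017 0.008] 
[... 881 characters left out ...]
5999  0.1066] size [0.015 0.017 0.006] z 0.1073
scene cap 42 [0.6462 0.1672 0.143 ] size [0.016 0.013 0.006] z 0.1437
scene cap 53 [ 0.8253 -0.4984  0.1067] size [0.017 0.019 0.006] z 0.1075
scene cap 50 [ 0.8474 -0.5685  0.1065] size [0.015 0.017 0.006] z 0.1073
scene cap 54 [ 0.8308 -0.4669  0.1062] size [0.017 0.018 0.005] z 0.1074
scene cap 55 [ 0.8534 -0.5368  0.1063] size [0.016 0.018 0.005] z 0.1076
scene cap 55 [ 0.8603 -0.5058  0.1061] size [0.017 0.019 0.006] z 0.107
scene cap 57 [ 0.8377 -0.4363  0.1065] size [0.016 0.019 0.006] z 0.1069
scene cap 60 [ 0.8669 -0.4748  0.1062] size [0.018 0.017 0.006] z 0.1071
scene cap 56 [ 0.8727 -0.4419  0.1072] size [0.015 0.017 0.007] z 0.1076
```

Call:
step_arm(
  motion=[
    {"dp": [7,0,30],"twist": [0,0,0],"hand": 0.4},
    {"dp": [7,0,70],"twist": [0,0,0],"hand": 0.4},
    {"dp": [7,0,100],"twist": [0,0,0],"hand": 0.4},
    {"dp": [7,0,113],"twist": [0,0,0],"hand": 0.4},
    {"dp": [7,0,113],"twist": [0,0,0],"hand": 0.4},
  ],
)

```text
clock: 15.55
tool_pos: [0.6364, 0.109, 0.0856]
eef_rot: [0.724, 0.69, -0.0, -0.0]
contact_force: [0.2, 1.0, 0.8]
opening: 0.7
finger_force: 0.0
```

Call:
step_arm(
  motion=[
    {"dp": [0,0,0],"twist": [0,0,0],"hand": 0.4},
    {"dp": [0,0,0],"twist": [0,0,0],"hand": -1},
    {"dp": [0,0,0],"twist": [0,0,0],"hand": -1},
    {"dp": [0,0,0],"twist": [0,0,0],"hand": -1},
    {"dp": [0,0,0],"twist": [0,0,0],"hand": -1},
  ],
)

```text
clock: 16.18
tool_pos: [0.6376, 0.1079, 0.0862]
eef_rot: [0.725, 0.689, 0.0, 0.0]
contact_force: [0.7, -0.3, 2.3]
opening: 0.355
finger_force: 20.0
```

Call:
step_arm(
  motion=[
    {"dp": [0,0,-50],"twist": [0,0,0],"hand": -1},
    {"dp": [0,0,-105],"twist": [0,0,0],"hand": -1},
    {"dp": [20,-12,-120],"twist": [0,0,0],"hand": -1},
    {"dp": [65,-38,-120],"twist": [0,0,0],"hand": -1},
    {"dp": [115,-67,-120],"twist": [0,0,0],"hand": -1},
  ],
)

```text
clock: 16.8
tool_pos: [0.5742, 0.2271, 0.2049]
eef_rot: [0.725, 0.689, -0.001, -0.0]
contact_force: [0.4, 0.6, -0.8]
opening: 0.355
finger_force: 20.0
```

Call:
step_arm(
  motion=[
    {"dp": [45,-27,0],"twist": [0,0,0],"hand": -1},
    {"dp": [94,-55.5,0],"twist": [0,0,0],"hand": -1},
    {"dp": [94,-55.5,10],"twist": [0,0,0],"hand": -1},
    {"dp": [94,-55.5,60],"twist": [0,0,0],"hand": -1},
    {"dp": [94,-55.5,60],"twist": [0,0,0],"hand": -1},
  ],
)

```text
clock: 17.42
tool_pos: [0.5221, 0.32, 0.1417]
eef_rot: [0.724, 0.689, -0.005, -0.0]
contact_force: [0.2, 0.3, -1.2]
opening: 0.36
finger_force: 20.0
```

```bash
python3 -c "
from h import *
go(.526,.318,.0285)
"
```

```text
dp [ -1.    4.9 113.2] tw [-0.008  0.007 -0.006] pos [0.5221 0.32   0.1417] F [ 0.2  0.3 -1.2] op 0.36 ff 20.0 t 17.43
```

Call:
step_arm(
  motion=[
    {"dp": [-3,0,40],"twist": [0,0,0],"hand": -1},
    {"dp": [-3,0,80],"twist": [0,0,0],"hand": -1},
    {"dp": [-3,0,106],"twist": [0,0,0],"hand": -1},
    {"dp": [-3,0,115],"twist": [0,0,0],"hand": -1},
    {"dp": [-3,0,116],"twist": [0,0,0],"hand": -1},
  ],
)

```text
clock: 18.05
tool_pos: [0.5255, 0.32, 0.0305]
eef_rot: [0.725, 0.689, 0.0, 0.0]
contact_force: [-0.1, 0.6, -0.6]
opening: 0.356
finger_force: 20.0
```

Call:
step_arm(
  motion=[
    {"dp": [0,0,0],"twist": [0,0,0],"hand": -1},
    {"dp": [0,0,0.5],"twist": [0,0,0],"hand": 0.4},
    {"dp": [0,0,0.5],"twist": [0,0,0],"hand": 0.4},
    {"dp": [0,0,0.5],"twist": [0,0,0],"hand": 0.4},
  ],
)

```text
clock: 18.55
tool_pos: [0.5253, 0.3198, 0.0296]
eef_rot: [0.725, 0.689, 0.0, 0.0]
contact_force: [-0.4, -0.5, 0.3]
opening: 0.674
finger_force: 0.0
```

Call:
step_arm(
  motion=[
    {"dp": [0,0,-30],"twist": [0,0,0],"hand": 0.4},
    {"dp": [0,0,-80],"twist": [0,0,0],"hand": 0.4},
    {"dp": [0,0,-130],"twist": [0,0,0],"hand": 0.4},
    {"dp": [-20,16,-171],"twist": [0,0,0],"hand": 0.4},
    {"dp": [-60,50,-171],"twist": [0,0,0],"hand": 0.4},
  ],
)

```text
clock: 19.18
tool_pos: [0.5728, 0.2613, 0.2048]
eef_rot: [0.723, 0.691, 0.004, -0.0]
contact_force: [1.3, -0.4, -0.1]
opening: 0.702
finger_force: 0.0
```

Call:
step_arm(
  motion=[
    {"dp": [-45,38,0],"twist": [0,0,0],"hand": 0.4},
    {"dp": [-86,75,0],"twist": [0,0,0],"hand": 0.4},
    {"dp": [-86,75,0],"twist": [0,0,0],"hand": 0.4},
    {"dp": [-86,75,0],"twist": [0,0,0],"hand": 0.4},
    {"dp": [-86,75,0],"twist": [0,0,0],"hand": 0.4},
  ],
)

```text
clock: 19.8
tool_pos: [0.6415, 0.1699, 0.2005]
eef_rot: [0.723, 0.69, 0.0, -0.001]
contact_force: [0.2, 0.3, -0.3]
opening: 0.697
finger_force: 0.0
```

```bash
python3 -c "
from h import *
go(.6445,.1668,.085);caps()
"
```

```text
dp [ -3.1   3.3 115.5] tw [-0.001 -0.001 -0.003] pos [0.6415 0.1699 0.2005] F [ 0.2  0.3 -0.3] op 0.697 ff 0.0 t 19.8
wrist cap 319 [0.5247 0.3159 0.084 ] size [0.017 0.016 0.004] z 0.0849
wrist cap 223 [0.4457 0.3104 0.084 ] size [0.016 0.016 0.004] z 0.0849
wrist cap 280 [0.5099 0.1842 0.0812] size [0.016 0.016 0.004] z 0.0818
wrist cap 583 [0.6439 0.1666 0.1405] size [0.016 0.016 0.006] z 0.1416
wrist cap 113 [0.6798 0.1951 0.2827] size [0.002 0.007 0.005] z 0.284
wrist cap 91 [0.6044 0.197  0.2831] size [0.002 0.009 0.004] z 0.2846
```

Call:
step_arm(
  motion=[
    {"dp": [-3,2,30],"twist": [0,0,0],"hand": 0.4},
    {"dp": [-3,2,70],"twist": [0,0,0],"hand": 0.4},
    {"dp": [-3,2,100],"twist": [0,0,0],"hand": 0.4},
    {"dp": [-3,2,115],"twist": [0,0,0],"hand": 0.4},
    {"dp": [-3,2,115],"twist": [0,0,0],"hand": 0.4},
  ],
)

```text
clock: 20.48
tool_pos: [0.6438, 0.1652, 0.0848]
eef_rot: [0.724, 0.69, -0.001, -0.0]
contact_force: [-0.2, -0.2, 0.6]
opening: 0.698
finger_force: 0.0
```

Call:
step_arm(
  motion=[
    {"dp": [0,0,0],"twist": [0,0,0],"hand": 0.4},
    {"dp": [0,0,0],"twist": [0,0,0],"hand": -1},
    {"dp": [0,0,0],"twist": [0,0,0],"hand": -1},
    {"dp": [0,0,0],"twist": [0,0,0],"hand": -1},
    {"dp": [0,0,0],"twist": [0,0,0],"hand": -1},
  ],
)

```text
clock: 21.1
tool_pos: [0.6447, 0.1645, 0.0856]
eef_rot: [0.725, 0.689, 0.0, 0.0]
contact_force: [0.4, -0.1, 1.9]
opening: 0.358
finger_force: 20.0
```

Call:
step_arm(
  motion=[
    {"dp": [0,0,-50],"twist": [0,0,0],"hand": -1},
    {"dp": [10,-3,-80],"twist": [0,0,0],"hand": -1},
    {"dp": [60,-18,-90],"twist": [0,0,0],"hand": -1},
    {"dp": [110,-32,-90],"twist": [0,0,0],"hand": -1},
    {"dp": [153,-45,-90],"twist": [0,0,0],"hand": -1},
  ],
)

```text
clock: 21.72
tool_pos: [0.6063, 0.3218, 0.1754]
eef_rot: [0.724, 0.69, 0.0, -0.0]
contact_force: [-0.1, 0.6, -1.5]
opening: 0.356
finger_force: 20.0
```

Call:
step_arm(
  motion=[
    {"dp": [0,0,0],"twist": [0,0,0],"hand": -1},
    {"dp": [0,0,30],"twist": [0,0,0],"hand": -1},
    {"dp": [0,0,60],"twist": [0,0,0],"hand": -1},
    {"dp": [0,0,60],"twist": [0,0,0],"hand": -1},
    {"dp": [0,0,60],"twist": [0,0,0],"hand": -1},
  ],
)

```text
clock: 22.35
tool_pos: [0.608, 0.3194, 0.1162]
eef_rot: [0.725, 0.689, 0.001, 0.0]
contact_force: [-0.2, 0.2, -0.2]
opening: 0.352
finger_force: 20.0
```

```bash
python3 -c "
from h import *
go(.606,.3215,.0285)
"
```

```text
dp [ 2.  -2.2 87.7] tw [ 0.001 -0.001 -0.007] pos [0.608  0.3194 0.1162] F [-0.2  0.2 -0.2] op 0.352 ff 20.0 t 22.35
```

Call:
step_arm(
  motion=[
    {"dp": [1,-2,40],"twist": [0,0,0],"hand": -1},
    {"dp": [1,-2,75],"twist": [0,0,0],"hand": -1},
    {"dp": [1,-2,86],"twist": [0,0,0],"hand": -1},
    {"dp": [1,-2,86.5],"twist": [0,0,0],"hand": -1},
    {"dp": [1,-2,87],"twist": [0,0,0],"hand": -1},
  ],
)

```text
clock: 22.98
tool_pos: [0.6065, 0.3216, 0.0302]
eef_rot: [0.725, 0.689, 0.002, 0.0]
contact_force: [-0.5, -0.1, -0.8]
opening: 0.352
finger_force: 20.0
```

Call:
step_arm(
  motion=[
    {"dp": [0,0,0],"twist": [0,0,0],"hand": -1},
    {"dp": [0,0,0.5],"twist": [0,0,0],"hand": 0.4},
    {"dp": [0,0,0.5],"twist": [0,0,0],"hand": 0.4},
    {"dp": [0,0,0.5],"twist": [0,0,0],"hand": 0.4},
  ],
)

```text
clock: 23.48
tool_pos: [0.6053, 0.3208, 0.0279]
eef_rot: [0.725, 0.689, 0.0, 0.0]
contact_force: [-1.0, -0.0, -0.4]
opening: 0.672
finger_force: 0.0
```

Call:
step_arm(
  motion=[
    {"dp": [0,0,-30],"twist": [0,0,0],"hand": 0.4},
    {"dp": [0,0,-80],"twist": [0,0,0],"hand": 0.4},
    {"dp": [-5,-2,-130],"twist": [0,0,0],"hand": 0.4},
    {"dp": [-40,-14,-170],"twist": [0,0,0],"hand": 0.4},
    {"dp": [-85,-30,-200],"twist": [0,0,0],"hand": 0.4},
  ],
)

```text
clock: 24.1
tool_pos: [0.5711, 0.2379, 0.2298]
eef_rot: [0.724, 0.69, 0.002, 0.0]
contact_force: [1.0, -0.8, 0.0]
opening: 0.703
finger_force: 0.0
```

Call:
step_arm(
  motion=[
    {"dp": [-50,-17,-30],"twist": [0,0,0],"hand": 0.4},
    {"dp": [-105,-37,-50],"twist": [0,0,0],"hand": 0.4},
    {"dp": [-160,-56,-70],"twist": [0,0,0],"hand": 0.4},
    {"dp": [-215,-75,-70],"twist": [0,0,0],"hand": 0.4},
    {"dp": [-260,-91,-70],"twist": [0,0,0],"hand": 0.4},
  ],
)

```text
clock: 24.72
tool_pos: [0.4662, -0.0201, 0.2982]
eef_rot: [0.725, 0.689, -0.0, 0.001]
contact_force: [1.0, -0.3, -0.4]
opening: 0.701
finger_force: 0.0
```

Call:
step_arm(
  motion=[
    {"dp": [0,0,0],"twist": [0,0,0],"hand": 0.4},
    {"dp": [0,0,0],"twist": [0,0,0],"hand": 0.4},
    {"dp": [0,0,0],"twist": [0,0,0],"hand": 0.4},
  ],
)

```text
clock: 25.1
tool_pos: [0.4677, -0.0161, 0.2979]
eef_rot: [0.724, 0.69, 0.001, -0.0]
contact_force: [-0.0, 0.6, -0.2]
opening: 0.702
finger_force: 0.0
```

```bash
python3 -c "
from h import *
go(.47,-.02,.2);d,W=caps(f='w5.png');caps('scene')
def rect(nm,*a):
  Q=W[(W[...,0]>a[0])&(W[...,0]<a[1])&(W[...,1]>a[2])&(W[...,1]<a[3])&(W[...,2]>a[4])&(W[...,2]<a[5])]
  if len(Q)>9:
    k,l=1,0
    print(nm,len(Q),cv2.minAreaRect((Q[:,:2]*1000).astype(np.float32)),np.median(Q[:,2]).round(4))
rect('rib',.42,.53,-.16,.14,.043,.052)
rect('foot',.42,.53,-.16,.14,.0085,.014)
p=d['pixels'].astype(int);blk=(p.sum(-1)<110)&(W[...,2]<.008)&(W[...,2]>-.004)&(W[...,0]<.56)&(W[...,0]>.41)&(abs(W[...,1])<.2)
print('mat',cv2.minAreaRect((W[blk][:,:2]*1000).astype(np.float32)),np.median(W[blk][:,2]))
"
```

```text
dp [-3.9  2.4 97.9] tw [ 0.001 -0.001 -0.004] pos [ 0.4677 -0.0161  0.2979] F [-0.   0.6 -0.2] op 0.702 ff 0.0 t 25.1
wrist cap 175 [0.5087 0.1822 0.0813] size [0.016 0.013 0.006] z 0.082
wrist cap 151 [0.5059 0.0073 0.3805] size [0.002 0.011 0.005] z 0.382
wrist cap 118 [0.4305 0.0107 0.3807] size [0.002 0.009 0.005] z 0.3821
scene cap 32 [0.4467 0.3115 0.0861] size [0.018 0.013 0.007] z 0.0864
scene cap 32 [0.5105 0.185  0.0825] size [0.017 0.013 0.006] z 0.0834
scene cap 46 [ 0.8059 -0.5925  0.1062] size [0.016 0.017 0.005] z 0.1075
scene cap 36 [0.5269 0.3166 0.0858] size [0.017 0.015 0.005] z 0.0862
scene cap 50 [ 0.8118 -0.5619  0.1064] size [0.016 0.018 0.006] z 0.1074
scene cap 46 [ 0.8184 -0.5298  0.1066] size [0.016 0.017 0.006] z 0.1071
scene cap 49 [ 0.8408 -0.5996  0.1064] size [0.016 0.018 0.006] z 0.1071
scene cap 52 [ 0.8252 -0.4989  0.106 ] size [0.018 0.019 0.006] z 0.107
scene cap 52 [ 0.8471 -0.5685  0.106 ] size [0.015 0.017 0.005] z 0.107
scene cap 47 [ 0.8312 -0.4656  0.1067] size [0.017 0.018 0.005] z 0.1079
scene cap 58 [ 0.8533 -0.5383  0.1071] size [0.017 0.019 0.007] z 0.107
scene cap 58 [ 0.8602 -0.506   0.1064] size [0.018 0.018 0.006] z 0.1069
scene cap 53 [ 0.8373 -0.4351  0.1067] size [0.016 0.016 0.006] z 0.1072
scene cap 39 [0.606  0.3235 0.0855] size [0.015 0.013 0.006] z 0.0865
scene cap 57 [ 0.8655 -0.4742  0.1067] size [0.018 0.02  0.007] z 0.1072
scene cap 56 [ 0.8726 -0.4426  0.1058] size [0.017 0.019 0.005] z 0.1074
rib 2033 ((460.67913818359375, -18.344390869140625), (10.909549713134766, 259.8470764160156), 0.9310818910598755) 0.0462
foot 3613 ((460.7525939941406, -17.730743408203125), (32.87788391113281, 259.8128967285156), 0.7226090431213379) 0.0102
mat ((468.1329345703125, -8.394668579101562), (357.1712646484375, 77.26622009277344), 86.39240264892578) 0.002281532325508151
```

View pics/w5.png

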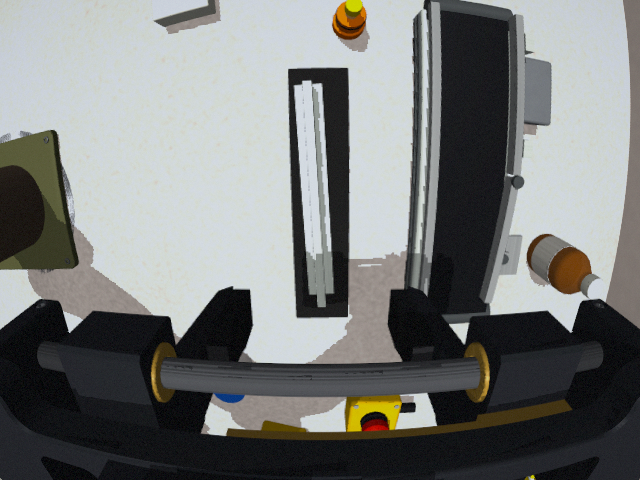

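Call:
step_arm(
  motion=[
    {"dp": [-2,-7,50],"twist": [0,0,-0.058],"hand": 0.0},
    {"dp": [-2,-7,100],"twist": [0,0,-0.058],"hand": 0.0},
    {"dp": [-2,-7,150],"twist": [0,0,-0.058],"hand": 0.0},
    {"dp": [-2,-7,190],"twist": [0,0,-0.058],"hand": 0.0},
    {"dp": [-2,-7,210],"twist": [0,0,-0.058],"hand": 0.0},
  ],
)

```text
clock: 25.82
tool_pos: [0.4596, -0.0184, 0.0857]
eef_rot: [0.704, 0.711, -0.001, -0.001]
contact_force: [0.3, 0.0, -0.2]
opening: 0.496
finger_force: 0.0
```

Call:
step_arm(
  motion=[
    {"dp": [0,0,0],"twist": [0,0,0],"hand": 0.0},
    {"dp": [0,0,0],"twist": [0,0,0],"hand": 0.0},
    {"dp": [0,0,0],"twist": [0,0,0],"hand": 0.0},
  ],
)

```text
clock: 26.2
tool_pos: [0.4609, -0.0193, 0.0888]
eef_rot: [0.704, 0.71, 0.001, 0.001]
contact_force: [0.4, -0.4, 0.6]
opening: 0.501
finger_force: 0.0
```

```bash
python3 -c "
from h import *
go(.4607,-.018,.0275,90.83)
d=cam('wrist');W=wcloud(d)
def sel(V,a): return V[(V[...,0]>a[0])&(V[...,0]<a[1])&(V[...,1]>a[2])&(V[...,1]<a[3])&(V[...,2]>a[4])&(V[...,2]<a[5])]
Q=sel(W,(.43,.50,.01,.14,.043,.052));print(len(Q),np.median(Q[:,2]),cv2.minAreaRect((Q[:,:2]*1000).astype(np.float32)))
t=cam('top');V=cloud(t);p=t['pixels'].astype(int)
blk=((p.sum(-1)<90)&(V[...,2]<.009)&(V[...,0]<.56)&(V[...,0]>.40)&(abs(V[...,1])<.22)).astype(np.uint8)
k,l,st,_=cv2.connectedComponentsWithStats(blk)
for i in range(1,k):
  if st[i,4]>60: print('mat',st[i],cv2.minAreaRect((V[l==i][:,:2]*1000).astype(np.float32)))
f=np.load('w4.npz');W=f['W'];p=f['p'].astype(int)
G=sel(W,(.63,.70,-.13,-.02,.0745,.0815));b=np.round(G[:,1]/.006);X=np.array([[G[b==k][:,1].mean(),G[b==k][:,0].min()] for k in np.unique(b)]);c=np.polyfit(X[:,0],X[:,1],1);print('guide slope',c,'angle',np.arctan(c[0])-.044)
"
```

```text
dp [ 1.2 -0.3 61.3] tw [ 0.002 -0.    -0.007] pos [ 0.4609 -0.0193  0.0888] F [ 0.4 -0.4  0.6] op 0.501 ff 0.0 t 26.2
3856 0.04630995706612619 ((459.8094787597656, 60.77570343017578), (10.022692680358887, 101.51776123046875), 0.5471970438957214)
mat [225 258  44  31 616] ((471.0345764160156, 83.41508483886719), (94.33467102050781, 67.98336791992188), 87.79438781738281)
mat [ 307  261   62   33 1014] ((464.9579772949219, -119.68062591552734), (136.74945068359375, 68.14320373535156), 88.12044525146484)
guide slope [0.14260978 0.67597156] angle 0.09765462850570174
```

Call:
step_arm(
  motion=[
    {"dp": [1,0,30],"twist": [0,0,0],"hand": 0.0},
    {"dp": [1,0,55],"twist": [0,0,0],"hand": 0.0},
    {"dp": [1,0,61],"twist": [0,0,0],"hand": 0.0},
    {"dp": [1,0,61],"twist": [0,0,0],"hand": 0.0},
    {"dp": [1,0,61],"twist": [0,0,0],"hand": 0.0},
  ],
)

```text
clock: 26.92
tool_pos: [0.4605, -0.0185, 0.0276]
eef_rot: [0.704, 0.71, 0.001, 0.0]
contact_force: [0.3, 0.7, 0.3]
opening: 0.503
finger_force: 0.0
```

Call:
step_arm(
  motion=[
    {"dp": [0,0,0],"twist": [0,0,0],"hand": -1},
    {"dp": [0,0,0],"twist": [0,0,0],"hand": -1},
    {"dp": [0,0,0],"twist": [0,0,0],"hand": -1},
    {"dp": [0,0,0],"twist": [0,0,0],"hand": -1},
    {"dp": [0,0,0],"twist": [0,0,0],"hand": -1},
  ],
  force=40,
)

```text
clock: 27.55
tool_pos: [0.4607, -0.0184, 0.0269]
eef_rot: [0.704, 0.71, 0.0, 0.0]
contact_force: [1.9, -0.6, 0.3]
opening: 0.114
finger_force: 40.0
```

Call:
step_arm(
  motion=[
    {"dp": [0,0,-20],"twist": [0,0,0],"hand": -1},
    {"dp": [0,0,-50],"twist": [0,0,0],"hand": -1},
    {"dp": [0,0,-90],"twist": [0,0,0.02],"hand": -1},
    {"dp": [0,0,-125],"twist": [0,0,0.04],"hand": -1},
    {"dp": [0,0,-125],"twist": [0,0,0.058],"hand": -1},
  ],
)

```text
clock: 28.18
tool_pos: [0.4606, -0.0186, 0.1531]
eef_rot: [0.725, 0.689, 0.001, 0.001]
contact_force: [0.8, 0.6, -4.1]
opening: 0.107
finger_force: 40.0
```

Call:
step_arm(
  motion=[
    {"dp": [0,0,0],"twist": [0,0,0],"hand": -1},
    {"dp": [0,0,0],"twist": [0,0,0],"hand": -1},
  ],
)

```text
clock: 28.42
tool_pos: [0.4589, -0.0186, 0.1504]
eef_rot: [0.724, 0.689, -0.001, -0.001]
contact_force: [-0.4, 0.4, -4.3]
opening: 0.109
finger_force: 40.0
```

```bash
python3 -c "
from h import *
s=r.get_state()
go(.6475,.010,.152)
d=cam('wrist');W=wcloud(d);save(d,'w6.png')
z=s['tool_pos'][2]
Q=W[(W[...,0]>.42)&(W[...,0]<.52)&(W[...,1]>.02)&(W[...,1]<.14)&(W[...,2]>z)&(W[...,2]<z+.04)];print(len(Q),np.median(Q[:,2])-z,cv2.minAreaRect((Q[:,:2]*1000).astype(np.float32)))
for y in (.03,.06,.09): 
  q=Q[abs(Q[:,1]-y)<.006];print(y,np.median(q[:,2]))
"
```

```text
dp [ 37.8 187.   -2.2] tw [-0.003  0.001 -0.006] pos [ 0.4589 -0.0186  0.1504] F [-0.4  0.4 -4.3] op 0.109 ff 40.0 t 28.43
7121 0.01931019380718807 ((461.9698181152344, 62.135597229003906), (84.61588287353516, 10.154067993164062), 87.08808135986328)
0.03 0.16972841861555482
0.06 0.1697192198302272
0.09 0.16972807713712107
```

Call:
step_arm(
  motion=[
    {"dp": [12,45,0],"twist": [0,0,0],"hand": -1},
    {"dp": [24,90,0],"twist": [0,0,0],"hand": -1},
    {"dp": [36,135,0],"twist": [0,0,0],"hand": -1},
    {"dp": [45,170,0],"twist": [0,0,0],"hand": -1},
    {"dp": [48,183,0],"twist": [0,0,0],"hand": -1},
  ],
)

```text
clock: 29.1
tool_pos: [0.6465, 0.0213, 0.15]
eef_rot: [0.724, 0.689, -0.0, -0.0]
contact_force: [-0.9, -1.1, -5.1]
opening: 0.107
finger_force: 40.0
```

Call:
step_arm(
  motion=[
    {"dp": [0,0,20],"twist": [0,0,0],"hand": -1},
    {"dp": [0,0,40],"twist": [0,0,0],"hand": -1},
    {"dp": [0,0,45],"twist": [0,0,0],"hand": -1},
    {"dp": [0,0,45],"twist": [0,0,0],"hand": -1},
    {"dp": [0,0,45],"twist": [0,0,0],"hand": -1},
  ],
)

```text
clock: 29.72
tool_pos: [0.6456, 0.0205, 0.1074]
eef_rot: [0.725, 0.689, 0.0, 0.0]
contact_force: [0.6, 0.7, -4.0]
opening: 0.113
finger_force: 40.0
```

```bash
cat >> h.py <<'E'
def line(P,side,lo,hi):
    b=np.round(P[:,1]/.005);X=np.array([[P[b==k][:,1].mean(),np.percentile(P[b==k][:,0],95 if side>0 else 5)] for k in np.unique(b) if (b==k).sum()>3])
    X=X[(X[:,0]>lo)&(X[:,0]<hi)]
    c=np.polyfit(X[:,0],X[:,1],1);e=abs(X[:,1]-np.polyval(c,X[:,0]));k=e<=max(.001,np.median(e)*2);return np.polyfit(X[k,0],X[k,1],1),len(X)
def sel(V,*a): return V[(V[...,0]>a[0])&(V[...,0]<a[1])&(V[...,1]>a[2])&(V[...,1]<a[3])&(V[...,2]>a[4])&(V[...,2]<a[5])]
def lines(W,xr=.62,zr=.104):
    for nm,a,s,lo,hi in [('near lane',(.57,.625,-.13,.17,.0685,.0765),1,-.13,.17),('far lane',(.66,.71,.02,.17,.0745,.0815),-1,.025,.165),('guide',(.635,.71,-.13,.0,.0745,.0815),-1,-.12,-.01),('rib L',(xr,.70,-.11,.15,zr-.005,zr+.005),-1,-.11,.15),('rib R',(xr,.70,-.11,.15,zr-.005,zr+.005),1,-.11,.15)]:
        P=sel(W,*a)
        try:c,n=line(P,s,lo,hi);print(nm,n,'slope %.4f x(.012)=%.4f'%(c[0],np.polyval(c,.012)),P[:,1].min().round(3),P[:,1].max().round(3))
        except Exception as e: print(nm,len(P),e)
E
python3 -c "
from h import *
go(.6457,.022,.0839)
d=cam('wrist');W=wcloud(d);save(d,'w7.png');lines(W,.61,.1265)
"
```

```text
dp [ 1.5  0.  23.5] tw [ 0.001 -0.    -0.006] pos [0.6456 0.0205 0.1074] F [ 0.6  0.7 -4. ] op 0.113 ff 40.0 t 29.73
near lane 36 slope 0.0451 x(.012)=0.5916 -0.004 0.17
far lane 28 slope 0.0440 x(.012)=0.6780 0.02 0.162
guide 2 slope 0.1489 x(.012)=0.6786 -0.092 -0.0
rib L 34 slope 0.0529 x(.012)=0.6394 -0.037 0.144
rib R 34 slope 0.0478 x(.012)=0.6488 -0.037 0.144
```

View pics/w7.png

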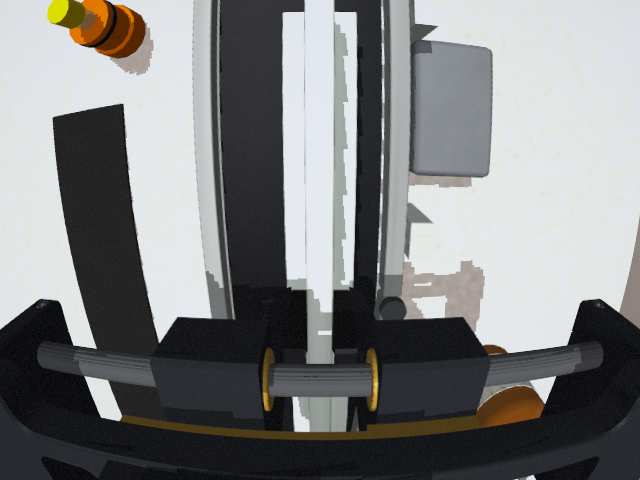

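Call:
step_arm(
  motion=[
    {"dp": [0,0,12],"twist": [0,0,-0.005],"hand": -1},
    {"dp": [0,0,19],"twist": [0,0,-0.005],"hand": -1},
    {"dp": [0,0,22],"twist": [0,0,-0.005],"hand": -1},
    {"dp": [0,0,23],"twist": [0,0,-0.005],"hand": -1},
    {"dp": [0,0,23],"twist": [0,0,-0.005],"hand": -1},
  ],
)

```text
clock: 30.4
tool_pos: [0.6453, 0.0204, 0.084]
eef_rot: [0.723, 0.691, 0.0, 0.0]
contact_force: [-0.3, -0.3, -3.0]
opening: 0.106
finger_force: 40.0
```

Call:
step_arm(
  motion=[
    {"dp": [0,3,0],"twist": [0,0,0],"hand": -1},
    {"dp": [0,6,0],"twist": [0,0,0],"hand": -1},
    {"dp": [0,9,0],"twist": [0,0,0],"hand": -1},
    {"dp": [0,12,0],"twist": [0,0,0],"hand": -1},
    {"dp": [0,12,0],"twist": [0,0,0],"hand": -1},
  ],
)

```text
clock: 31.02
tool_pos: [0.6563, 0.02, 0.084]
eef_rot: [0.723, 0.691, -0.001, -0.001]
contact_force: [-4.6, 0.1, 3.0]
opening: 0.115
finger_force: 40.1
```

Call:
step_arm(
  motion=[
    {"dp": [0,2,0],"twist": [0,0,0],"hand": -1},
    {"dp": [0,4,0],"twist": [0,0,0],"hand": -1},
    {"dp": [0,5,0],"twist": [0,0,0],"hand": -1},
    {"dp": [0,5,0],"twist": [0,0,0],"hand": -1},
  ],
)

```text
clock: 31.52
tool_pos: [0.6611, 0.0195, 0.084]
eef_rot: [0.723, 0.691, -0.001, -0.001]
contact_force: [-5.4, -0.3, 3.7]
opening: 0.11
finger_force: 40.1
```

```bash
python3 -c "
from h import *
go(.6627,.0212,.0839)
d=cam('wrist');W=wcloud(d);lines(W,.62,.104);lines(cloud(cam('top')),.62,.104);lines(cloud(cam('scene')),.62,.104)
"
```

```text
dp [1.7 1.6 0.1] tw [-0.003  0.001 -0.002] pos [0.6611 0.0195 0.084 ] F [-5.4 -0.3  3.7] op 0.11 ff 40.1 t 31.52
near lane 33 slope 0.0453 x(.012)=0.5917 0.005 0.165
far lane 26 slope 0.0447 x(.012)=0.6781 0.02 0.152
guide 6 slope 0.0828 x(.012)=0.6785 -0.067 -0.039
rib L 33 slope 0.0559 x(.012)=0.6552 -0.038 0.142
rib R 33 slope 0.0530 x(.012)=0.6644 -0.038 0.142
near lane 23 slope 0.0416 x(.012)=0.5918 -0.129 0.17
far lane 14 slope 0.2521 x(.012)=0.6494 0.087 0.17
guide 12 slope 0.0898 x(.012)=0.6814 -0.13 -0.055
rib L 23 slope 0.0522 x(.012)=0.6565 -0.11 0.149
rib R 23 slope 0.0537 x(.012)=0.6647 -0.11 0.149
near lane 46 slope 0.0456 x(.012)=0.5926 -0.13 0.17
far lane 24 slope 0.0623 x(.012)=0.6640 0.035 0.17
guide 18 slope -0.0015 x(.012)=0.6605 -0.13 -0.032
rib L 40 slope 0.0576 x(.012)=0.6561 -0.108 0.15
rib R 40 slope 0.0543 x(.012)=0.6656 -0.108 0.15
```

Call:
step_arm(
  motion=[
    {"dp": [0,1,0],"twist": [0,0,-0.012],"hand": -1},
    {"dp": [0,2,0],"twist": [0,0,-0.014],"hand": -1},
    {"dp": [0,3,0],"twist": [0,0,-0.014],"hand": -1},
    {"dp": [0,4,0],"twist": [0,0,-0.014],"hand": -1},
    {"dp": [0,4,0],"twist": [0,0,-0.014],"hand": -1},
  ],
)

```text
clock: 32.3
tool_pos: [0.6632, 0.0192, 0.0841]
eef_rot: [0.718, 0.696, -0.003, -0.002]
contact_force: [-9.9, -0.6, 8.3]
opening: 0.107
finger_force: 40.1
```

```bash
python3 -c "
from h import *
print(r.get_state()['moment'])
go(.6627,.0212,.0839)
d=cam('wrist');W=wcloud(d);lines(W,.62,.104);lines(cloud(cam('top')),.62,.104)
"
```

```text
[-0.13009993  2.16708376 -0.27729741]
dp [ 2.  -0.5  0.2] tw [-0.006  0.002  0.012] pos [0.6632 0.0192 0.0841] F [-9.9 -0.6  8.3] op 0.107 ff 40.1 t 32.3
near lane 34 slope 0.0461 x(.012)=0.5917 0.001 0.164
far lane 27 slope 0.0421 x(.012)=0.6783 0.02 0.153
guide 6 slope 0.0486 x(.012)=0.6782 -0.068 -0.038
rib L 34 slope 0.0443 x(.012)=0.6575 -0.038 0.142
rib R 34 slope 0.0434 x(.012)=0.6666 -0.038 0.142
near lane 23 slope 0.0428 x(.012)=0.5919 -0.129 0.169
far lane 14 slope 0.2860 x(.012)=0.6448 0.077 0.169
guide 11 slope 0.0256 x(.012)=0.6777 -0.13 -0.057
rib L 22 slope 0.0436 x(.012)=0.6586 -0.11 0.149
rib R 22 slope 0.0436 x(.012)=0.6670 -0.11 0.149
```

Call:
step_arm(
  motion=[
    {"dp": [0,1,0],"twist": [0,0,-0.002],"hand": -1},
    {"dp": [0,1,0],"twist": [0,0,-0.002],"hand": -1},
    {"dp": [0,0.5,0],"twist": [0,0,-0.002],"hand": -0.3},
    {"dp": [0,-1,0],"twist": [0,0,0],"hand": -0.3},
    {"dp": [0,-2,0],"twist": [0,0,0],"hand": -0.3},
  ],
)

```text
clock: 33.02
tool_pos: [0.6653, 0.0197, 0.0842]
eef_rot: [0.718, 0.696, 0.001, 0.001]
contact_force: [0.3, 0.2, -1.1]
opening: 0.347
finger_force: 0.0
```

Call:
step_arm(
  motion=[
    {"dp": [0,0,0],"twist": [0,0,0.014],"hand": -0.3},
    {"dp": [0,0,-2],"twist": [0,0,0.014],"hand": -0.3},
    {"dp": [0,0,-2],"twist": [0,0,0.014],"hand": -0.3},
    {"dp": [0,0,-2],"twist": [0,0,0.014],"hand": -0.3},
    {"dp": [0,0,-2],"twist": [0,0,0.014],"hand": -0.3},
  ],
)

```text
clock: 33.65
tool_pos: [0.6642, 0.0195, 0.0858]
eef_rot: [0.723, 0.691, -0.0, 0.0]
contact_force: [-0.2, -1.0, -0.0]
opening: 0.35
finger_force: 0.0
```

```bash
python3 -c "
from h import *
go(.6627,.0212,.0839)
d=cam('wrist');W=wcloud(d);lines(W,.62,.104);lines(cloud(cam('top')),.62,.104)
P=sel(W,.6,.7,-.1,.15,.099,.109);print('rib z',np.median(P[:,2]))
"
```

```text
dp [ 1.7 -1.6  1.9] tw [-0.     0.    -0.001] pos [0.6642 0.0195 0.0858] F [-0.2 -1.  -0. ] op 0.35 ff 0.0 t 33.65
near lane 32 slope 0.0447 x(.012)=0.5918 0.009 0.166
far lane 27 slope 0.0434 x(.012)=0.6783 0.02 0.153
guide 9 slope 0.0443 x(.012)=0.6781 -0.069 -0.003
rib L 35 slope 0.0452 x(.012)=0.6572 -0.04 0.144
rib R 35 slope 0.0437 x(.012)=0.6662 -0.04 0.144
near lane 23 slope 0.0414 x(.012)=0.5919 -0.129 0.17
far lane 15 slope 0.4951 x(.012)=0.6164 0.079 0.169
guide 12 slope 0.0698 x(.012)=0.6816 -0.13 -0.057
rib L 22 slope 0.0440 x(.012)=0.6582 -0.11 0.149
rib R 22 slope 0.0444 x(.012)=0.6666 -0.11 0.149
rib z 0.10331297280280133
```

Call:
step_arm(
  motion=[
    {"dp": [0,-2,0],"twist": [0,0,0],"hand": -0.3},
    {"dp": [0,-2,-30],"twist": [0,0,0],"hand": -0.3},
    {"dp": [0,-2,-80],"twist": [0,0,0],"hand": -0.3},
    {"dp": [-20,-2,-130],"twist": [0,0,0],"hand": -0.3},
    {"dp": [-40,-2,-180],"twist": [0,0,0],"hand": -0.3},
  ],
)

```text
clock: 34.38
tool_pos: [0.66, -0.0206, 0.2674]
eef_rot: [0.723, 0.691, -0.0, -0.0]
contact_force: [0.2, 0.2, -0.7]
opening: 0.348
finger_force: 0.0
```

Call:
step_arm(
  motion=[
    {"dp": [-30,0,0],"twist": [0,0,0],"hand": -0.3},
    {"dp": [-60,0,0],"twist": [0,0,0],"hand": -0.3},
    {"dp": [-60,0,0],"twist": [0,0,0],"hand": -0.3},
    {"dp": [-60,0,0],"twist": [0,0,0],"hand": -0.3},
    {"dp": [-60,0,0],"twist": [0,0,0],"hand": -0.3},
  ],
)

```text
clock: 35.0
tool_pos: [0.6577, -0.0782, 0.2659]
eef_rot: [0.722, 0.692, 0.0, -0.0]
contact_force: [-0.2, 0.2, -0.4]
opening: 0.351
finger_force: 0.0
```

```bash
python3 -c "
from h import *
go(.6627,.0212,.0839)
d=cam('wrist');save(d,'w8.png');W=wcloud(d);lines(W,.62,.104)
P=sel(W,.6,.7,-.1,.15,.099,.109);print('rib z',np.median(P[:,2]),P[:,1].min(),P[:,1].max())
import builtins
t=cam('top')
for o in r.search_frame('top','stop_top'): print(o['score'],w(t,o['at']).round(4))
V=cloud(t);P=sel(V,.51,.55,-.36,-.315,.075,.11);print('stop head z',np.percentile(P[:,2],[50,90]))
c=cam('scene');k=cloud(c);P=sel(k,.505,.56,-.36,-.31,.075,.11);print('stop head z',np.percentile(P[:,2],[50,90]))
"
```

```text
dp [ 99.3   0.8 182.1] tw [-0.    -0.001  0.001] pos [ 0.6577 -0.0782  0.2659] F [-0.2  0.2 -0.4] op 0.351 ff 0.0 t 35.0
near lane 52 slope 0.0435 x(.012)=0.5916 -0.13 0.127
far lane 19 slope 0.0409 x(.012)=0.6784 0.02 0.117
guide 22 slope 0.0411 x(.012)=0.6781 -0.13 -0.0
rib L 45 slope 0.0448 x(.012)=0.6570 -0.11 0.108
rib R 45 slope 0.0440 x(.012)=0.6663 -0.11 0.108
rib z 0.10332466460016426 -0.09977802577178022 0.10831404957203898
0.85 [ 0.3827 -0.4268  0.0944]
0.8 [ 0.6468 -0.4598  0.0947]
0.52 [ 0.529  -0.3374  0.0895]
stop head z [0.08876877 0.09202246]
stop head z [0.08791912 0.09122192]
```

View pics/w8.png

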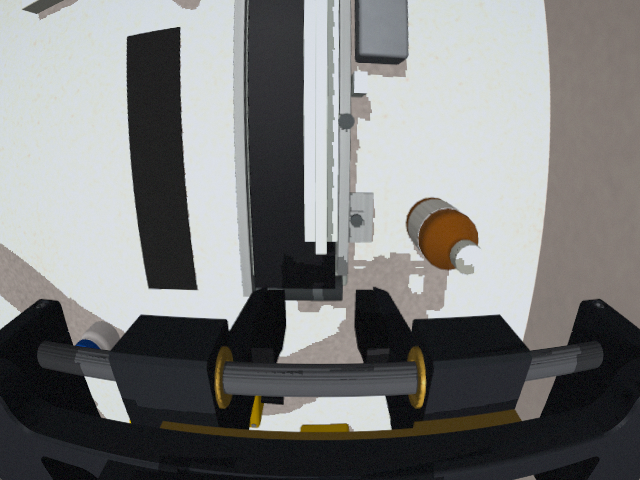

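The guide lane face (slope 0.041) is in line with the fixed rail (0.041). The straightedge lies flush at (320,130), and the mat at (160,160) is empty. The stop head is still down. Now picking the straightedge up again.

Call:
step_arm(
  motion=[
    {"dp": [50,-0.5,20],"twist": [0,0,0],"hand": -0.3},
    {"dp": [97,-1,50],"twist": [0,0,0],"hand": -0.3},
    {"dp": [97,-1,100],"twist": [0,0,0],"hand": -0.3},
    {"dp": [97,-1,130],"twist": [0,0,0],"hand": -0.3},
    {"dp": [97,-1,130],"twist": [0,0,0],"hand": -0.3},
  ],
)

```text
clock: 35.83
tool_pos: [0.6593, 0.0166, 0.1334]
eef_rot: [0.723, 0.691, -0.002, -0.001]
contact_force: [0.5, 0.6, 0.4]
opening: 0.353
finger_force: 0.0
```

Call:
step_arm(
  motion=[
    {"dp": [0,0,0],"twist": [0,0,0],"hand": -0.3},
    {"dp": [0,0,0],"twist": [0,0,0],"hand": -0.3},
    {"dp": [0,0,0],"twist": [0,0,0],"hand": -0.3},
  ],
)

```text
clock: 36.2
tool_pos: [0.6618, 0.0166, 0.1371]
eef_rot: [0.723, 0.691, 0.001, 0.001]
contact_force: [-0.3, -0.9, 0.4]
opening: 0.354
finger_force: 0.0
```

```bash
python3 -c "
from h import *
go(.6612,.0195,.0845,87.46)
d=cam('wrist');W=wcloud(d);lines(W,.62,.104)
t=cam('top');V=cloud(t);p=t['pixels'].astype(int)
import cv2
for nm,p,V in (('top',p,V),):
  blk=((p.sum(-1)<90)&(V[...,2]<.009)&(V[...,0]<.56)&(V[...,0]>.40)&(abs(V[...,1])<.24)).astype(np.uint8)
  k,l,st,_=cv2.connectedComponentsWithStats(blk)
  for i in range(1,k):
    if st[i,4]>60: print('mat',st[i],cv2.minAreaRect((V[l==i][:,:2]*1000).astype(np.float32)))
im=cv2.imread('pics/w8.png').astype(int)
"
```

```text
dp [ 2.9 -0.8 52.6] tw [ 0.002 -0.    -0.001] pos [0.6618 0.0166 0.1371] F [-0.3 -0.9  0.4] op 0.354 ff 0.0 t 36.2
near lane 40 slope 0.0455 x(.012)=0.5916 -0.024 0.17
far lane 29 slope 0.0454 x(.012)=0.6780 0.02 0.167
guide 18 slope 0.0442 x(.012)=0.6779 -0.127 -0.0
rib L 47 slope 0.0451 x(.012)=0.6573 -0.098 0.149
rib R 47 slope 0.0441 x(.012)=0.6661 -0.098 0.149
mat [ 225  258   57   32 1602] ((470.5809631347656, 67.83419036865234), (125.63582611083984, 67.63835906982422), 88.28401947021484)
```

Call:
step_arm(
  motion=[
    {"dp": [1,-1,30],"twist": [0,0,0],"hand": -0.3},
    {"dp": [1,-1,48],"twist": [0,0,0],"hand": -0.3},
    {"dp": [1,-1,52.5],"twist": [0,0,0],"hand": -0.3},
    {"dp": [1,-1,52.5],"twist": [0,0,0],"hand": -0.3},
    {"dp": [1,-1,52.5],"twist": [0,0,0],"hand": -0.3},
  ],
)

```text
clock: 36.92
tool_pos: [0.6608, 0.0178, 0.0842]
eef_rot: [0.723, 0.691, 0.001, 0.0]
contact_force: [-0.3, -0.3, 0.1]
opening: 0.354
finger_force: 0.0
```

Call:
step_arm(
  motion=[
    {"dp": [0,0,0],"twist": [0,0,0],"hand": -1},
    {"dp": [0,0,0],"twist": [0,0,0],"hand": -1},
    {"dp": [0,0,0],"twist": [0,0,0],"hand": -1},
    {"dp": [0,0,0],"twist": [0,0,0],"hand": -1},
  ],
  force=30,
)

```text
clock: 37.42
tool_pos: [0.661, 0.0177, 0.0838]
eef_rot: [0.723, 0.691, 0.001, 0.001]
contact_force: [3.0, -0.7, 2.3]
opening: 0.111
finger_force: 30.0
```

Call:
step_arm(
  motion=[
    {"dp": [0,-2,0],"twist": [0,0,0],"hand": -1},
    {"dp": [0,-5,0],"twist": [0,0,0],"hand": -1},
    {"dp": [0,-6,-10],"twist": [0,0,0],"hand": -1},
    {"dp": [0,-6,-40],"twist": [0,0,0],"hand": -1},
    {"dp": [0,-6,-70],"twist": [0,0,0],"hand": -1},
  ],
)

```text
clock: 38.05
tool_pos: [0.6515, 0.0177, 0.1528]
eef_rot: [0.723, 0.691, -0.002, -0.002]
contact_force: [0.7, 0.4, -5.0]
opening: 0.111
finger_force: 30.0
```

Call:
step_arm(
  motion=[
    {"dp": [-10,-40,0],"twist": [0,0,0],"hand": -1},
    {"dp": [-22,-85,0],"twist": [0,0,0],"hand": -1},
    {"dp": [-36,-130,0],"twist": [0,0,0],"hand": -1},
    {"dp": [-48,-170,0],"twist": [0,0,0],"hand": -1},
    {"dp": [-53,-187,0],"twist": [0,0,0],"hand": -1},
  ],
)

```text
clock: 38.67
tool_pos: [0.4595, -0.0281, 0.153]
eef_rot: [0.723, 0.691, -0.004, -0.002]
contact_force: [0.7, -0.1, -3.5]
opening: 0.111
finger_force: 30.0
```

Call:
step_arm(
  motion=[
    {"dp": [0,0,30],"twist": [0,0,0],"hand": -1},
    {"dp": [0,0,70],"twist": [0,0,0],"hand": -1},
    {"dp": [0,0,100],"twist": [0,0,0],"hand": -1},
    {"dp": [0,0,100],"twist": [0,0,0],"hand": -1},
    {"dp": [0,0,100],"twist": [0,0,0],"hand": -1},
  ],
)

```text
clock: 39.3
tool_pos: [0.4647, -0.0265, 0.054]
eef_rot: [0.723, 0.691, -0.0, -0.0]
contact_force: [-0.2, -0.1, -3.7]
opening: 0.109
finger_force: 30.0
```

```bash
python3 -c "
from h import *
go(.466,-.028,.0275,87.46)
d=cam('wrist');W=wcloud(d);lines(W,.4,.08)
"
```

```text
dp [-1.4  1.4 26.5] tw [-0.     0.    -0.001] pos [ 0.4647 -0.0265  0.054 ] F [-0.2 -0.1 -3.7] op 0.109 ff 30.0 t 39.3
near lane 41 slope 0.0682 x(.012)=0.5894 -0.098 0.114
far lane 0 too many indices for array: array is 1-dimensional, but 2 were indexed
guide 0 too many indices for array: array is 1-dimensional, but 2 were indexed
rib L 18 slope 0.0724 x(.012)=0.4614 -0.077 0.095
rib R 18 slope 0.0190 x(.012)=0.4701 -0.077 0.095
```

Call:
step_arm(
  motion=[
    {"dp": [0,2,12],"twist": [0,0,0],"hand": -1},
    {"dp": [0,2,22],"twist": [0,0,0],"hand": -1},
    {"dp": [0,2,26],"twist": [0,0,0],"hand": -1},
    {"dp": [0,2,27],"twist": [0,0,0],"hand": -1},
    {"dp": [0,2,27],"twist": [0,0,0],"hand": -1},
  ],
)

```text
clock: 39.98
tool_pos: [0.4667, -0.0267, 0.0267]
eef_rot: [0.723, 0.691, -0.0, 0.0]
contact_force: [-0.6, 0.4, 3.8]
opening: 0.11
finger_force: 30.0
```

Call:
step_arm(
  motion=[
    {"dp": [0,0,0],"twist": [0,0,0],"hand": -1},
    {"dp": [0,0,0],"twist": [0,0,0],"hand": -0.2},
    {"dp": [0,0,0],"twist": [0,0,0],"hand": -0.2},
    {"dp": [0,0,0],"twist": [0,0,0],"hand": -0.2},
  ],
)

```text
clock: 40.48
tool_pos: [0.4671, -0.0267, 0.0262]
eef_rot: [0.723, 0.691, 0.0, 0.0]
contact_force: [-0.2, 0.1, 0.3]
opening: 0.394
finger_force: 0.0
```

Call:
step_arm(
  motion=[
    {"dp": [0,0,-15],"twist": [0,0,0],"hand": -0.2},
    {"dp": [0,0,-60],"twist": [0,0,0],"hand": -0.2},
    {"dp": [0,0,-110],"twist": [0,0,0],"hand": 0.4},
    {"dp": [0,0,-160],"twist": [0,0,0],"hand": 0.4},
    {"dp": [40,0,-200],"twist": [0,0,0],"hand": 0.4},
  ],
)

```text
clock: 41.1
tool_pos: [0.4687, 0.0102, 0.2279]
eef_rot: [0.725, 0.688, -0.001, 0.001]
contact_force: [0.5, 1.0, -0.2]
opening: 0.697
finger_force: 0.0
```

Call:
step_arm(
  motion=[
    {"dp": [60,-4,0],"twist": [0,0,0],"hand": 0.4},
    {"dp": [120,-8,0],"twist": [0,0,0],"hand": 0.4},
    {"dp": [170,-16,0],"twist": [0,0,0],"hand": 0.4},
    {"dp": [220,-24,0],"twist": [0,0,0],"hand": 0.4},
    {"dp": [240,-30,0],"twist": [0,0,0],"hand": 0.4},
  ],
)

```text
clock: 41.72
tool_pos: [0.4485, 0.2581, 0.2264]
eef_rot: [0.721, 0.693, 0.001, -0.001]
contact_force: [-0.6, -0.7, 0.2]
opening: 0.696
finger_force: 0.0
```

Call:
step_arm(
  motion=[
    {"dp": [0,0,0],"twist": [0,0,0],"hand": 0.4},
    {"dp": [0,0,0],"twist": [0,0,0],"hand": 0.4},
    {"dp": [0,0,0],"twist": [0,0,0],"hand": 0.4},
  ],
)

```text
clock: 42.1
tool_pos: [0.4501, 0.2525, 0.2261]
eef_rot: [0.724, 0.69, -0.001, 0.0]
contact_force: [0.1, -0.6, -0.1]
opening: 0.696
finger_force: 0.0
```

```bash
cat >> h.py <<'E'
def edge():
    for n in ('top','scene'):
        V=cloud(cam(n))
        for z in ((.040,.054),(.008,.015)):
            Q=sel(V,.42,.52,-.17,.125,*z)
            if len(Q)>9: print(n,'edge',len(Q),cv2.minAreaRect((Q[:,:2]*1000).astype(np.float32)),np.median(Q[:,2]).round(4))
E
python3 -c "
from h import *
caps();edge();go(.446,.312,.0285)
"
```

```text
wrist cap 262 [0.605  0.3226 0.0835] size [0.017 0.016 0.005] z 0.0847
wrist cap 334 [0.5247 0.3159 0.0842] size [0.016 0.016 0.004] z 0.0849
wrist cap 354 [0.4448 0.3104 0.0843] size [0.016 0.016 0.004] z 0.0848
wrist cap 70 [0.504  0.1838 0.0812] size [0.005 0.014 0.003] z 0.0817
wrist cap 122 [0.4883 0.2763 0.309 ] size [0.002 0.008 0.005] z 0.3102
wrist cap 90 [0.4126 0.2796 0.3089] size [0.002 0.007 0.004] z 0.3102
top edge 534 ((486.06396484375, -45.06504821777344), (249.8741455078125, 9.98615550994873), 87.3232192993164) 0.0476
top edge 1014 ((466.2615661621094, -21.8597412109375), (86.33349609375, 293.56787109375), 1.4185206890106201) 0.0112
scene edge 557 ((486.1259460449219, -43.892921447753906), (251.59234619140625, 15.616286277770996), 87.36451721191406) 0.0468
scene edge 562 ((472.0332336425781, -26.45263671875), (284.0159912109375, 65.0665283203125), 87.48931121826172) 0.0115
dp [ 58.5  -6.7 197.7] tw [ 0.     0.001 -0.003] pos [0.4499 0.2533 0.2263] F [-0.  -0.1 -0.7] op 0.702 ff 0.0 t 42.25
```

Call:
step_arm(
  motion=[
    {"dp": [30,-4,30],"twist": [0,0,0],"hand": 0.4},
    {"dp": [57,-7,70],"twist": [0,0,0],"hand": 0.4},
    {"dp": [57,-7,120],"twist": [0,0,0],"hand": 0.4},
    {"dp": [57,-7,165],"twist": [0,0,0],"hand": 0.4},
    {"dp": [57,-7,190],"twist": [0,0,0],"hand": 0.4},
  ],
)

```text
clock: 42.88
tool_pos: [0.4445, 0.3106, 0.0341]
eef_rot: [0.723, 0.691, -0.001, 0.0]
contact_force: [1.3, -0.6, -0.1]
opening: 0.701
finger_force: 0.0
```

Call:
step_arm(
  motion=[
    {"dp": [0,0,7],"twist": [0,0,0],"hand": 0.4},
    {"dp": [0,0,7],"twist": [0,0,0],"hand": 0.4},
    {"dp": [0,0,7],"twist": [0,0,0],"hand": 0.4},
  ],
)

```text
clock: 43.25
tool_pos: [0.4459, 0.3121, 0.0304]
eef_rot: [0.723, 0.691, 0.001, 0.0]
contact_force: [-0.0, 0.2, -0.5]
opening: 0.7
finger_force: 0.0
```

Call:
step_arm(
  motion=[
    {"dp": [0,0,0],"twist": [0,0,0],"hand": -1},
    {"dp": [0,0,0],"twist": [0,0,0],"hand": -1},
    {"dp": [0,0,0],"twist": [0,0,0],"hand": -1},
    {"dp": [0,0,0],"twist": [0,0,0],"hand": -1},
  ],
  force=20,
)

```text
clock: 43.75
tool_pos: [0.4453, 0.3117, 0.0295]
eef_rot: [0.723, 0.691, 0.0, 0.0]
contact_force: [0.0, 0.0, 2.8]
opening: 0.352
finger_force: 20.0
```

Call:
step_arm(
  motion=[
    {"dp": [0,0,-50],"twist": [0,0,0],"hand": -1},
    {"dp": [0,0,-110],"twist": [0,0,0],"hand": -1},
    {"dp": [0,0,-165],"twist": [0,0,0],"hand": -1},
    {"dp": [-20,16,-175],"twist": [0,0,0],"hand": -1},
    {"dp": [-60,48,-175],"twist": [0,0,0],"hand": -1},
  ],
)

```text
clock: 44.38
tool_pos: [0.4902, 0.2517, 0.206]
eef_rot: [0.721, 0.693, 0.002, -0.0]
contact_force: [1.7, -0.4, -1.6]
opening: 0.355
finger_force: 20.0
```

```bash
python3 -c "
from h import *
go(.6367,.0524,.15)
"
```

```text
dp [-193.5  154.2   55.7] tw [ 0.002 -0.003  0.004] pos [0.4902 0.2517 0.206 ] F [ 1.7 -0.4 -1.6] op 0.355 ff 20.0 t 44.38
```

Call:
step_arm(
  motion=[
    {"dp": [-44,36,0],"twist": [0,0,0],"hand": -1},
    {"dp": [-88,71,0],"twist": [0,0,0],"hand": -1},
    {"dp": [-132,106,0],"twist": [0,0,0],"hand": -1},
    {"dp": [-170,137,0],"twist": [0,0,0],"hand": -1},
    {"dp": [-191,154,0],"twist": [0,0,0],"hand": -1},
  ],
)

```text
clock: 45.0
tool_pos: [0.6366, 0.0477, 0.2035]
eef_rot: [0.724, 0.689, -0.001, 0.0]
contact_force: [-0.0, 0.7, -0.3]
opening: 0.356
finger_force: 20.0
```

Call:
step_arm(
  motion=[
    {"dp": [0,0,0],"twist": [0,0,0],"hand": -1},
    {"dp": [0,0,40],"twist": [0,0,0],"hand": -1},
    {"dp": [0,0,80],"twist": [0,0,0],"hand": -1},
    {"dp": [0,0,80],"twist": [0,0,0],"hand": -1},
    {"dp": [0,0,80],"twist": [0,0,0],"hand": -1},
  ],
)

```text
clock: 45.62
tool_pos: [0.636, 0.0534, 0.1257]
eef_rot: [0.722, 0.692, 0.001, 0.0]
contact_force: [0.6, 0.1, -1.7]
opening: 0.355
finger_force: 20.0
```

```bash
python3 -c "
from h import *
go(.6367,.0524,.087)
"
```

```text
dp [-1.   0.7 38.7] tw [ 0.001 -0.001  0.   ] pos [0.636  0.0534 0.1257] F [ 0.6  0.1 -1.7] op 0.355 ff 20.0 t 45.62
```

Call:
step_arm(
  motion=[
    {"dp": [0,0,20],"twist": [0,0,0],"hand": -1},
    {"dp": [0,0,33],"twist": [0,0,0],"hand": -1},
    {"dp": [0,0,37.5],"twist": [0,0,0],"hand": -1},
    {"dp": [0,0,38.5],"twist": [0,0,0],"hand": -1},
    {"dp": [0,0,38.5],"twist": [0,0,0],"hand": -1},
  ],
)

```text
clock: 46.25
tool_pos: [0.6347, 0.0514, 0.0865]
eef_rot: [0.723, 0.691, -0.001, -0.0]
contact_force: [-4.3, -0.9, 6.9]
opening: 0.354
finger_force: 20.0
```

Call:
step_arm(
  motion=[
    {"dp": [0,0,0],"twist": [0,0,0],"hand": -1},
    {"dp": [0,0,0.5],"twist": [0,0,0],"hand": 0.4},
    {"dp": [0,0,0.5],"twist": [0,0,0],"hand": 0.4},
    {"dp": [0,0,0.5],"twist": [0,0,0],"hand": 0.4},
  ],
)

```text
clock: 46.75
tool_pos: [0.6358, 0.0518, 0.0852]
eef_rot: [0.723, 0.691, 0.0, 0.0]
contact_force: [-0.4, 0.0, -0.4]
opening: 0.671
finger_force: 0.0
```

Call:
step_arm(
  motion=[
    {"dp": [0,0,-30],"twist": [0,0,0],"hand": 0.4},
    {"dp": [0,0,-80],"twist": [0,0,0],"hand": 0.4},
    {"dp": [10,-5,-113],"twist": [0,0,0],"hand": 0.4},
    {"dp": [55,-26,-113],"twist": [0,0,0],"hand": 0.4},
    {"dp": [105,-50,-113],"twist": [0,0,0],"hand": 0.4},
  ],
)

```text
clock: 47.38
tool_pos: [0.5907, 0.1593, 0.1988]
eef_rot: [0.724, 0.69, 0.001, 0.0]
contact_force: [0.4, 0.6, -0.0]
opening: 0.699
finger_force: 0.0
```

Call:
step_arm(
  motion=[
    {"dp": [50,-24,0],"twist": [0,0,0],"hand": 0.4},
    {"dp": [100,-48,0],"twist": [0,0,0],"hand": 0.4},
    {"dp": [140,-68,0],"twist": [0,0,0],"hand": 0.4},
    {"dp": [153,-73,20],"twist": [0,0,0],"hand": 0.4},
    {"dp": [153,-73,60],"twist": [0,0,0],"hand": 0.4},
  ],
)

```text
clock: 48.0
tool_pos: [0.5251, 0.3166, 0.1381]
eef_rot: [0.722, 0.692, 0.002, 0.0]
contact_force: [0.5, -0.9, -0.9]
opening: 0.697
finger_force: 0.0
```

Call:
step_arm(
  motion=[
    {"dp": [0,0,0],"twist": [0,0,0],"hand": 0.4},
    {"dp": [0,0,0],"twist": [0,0,0],"hand": 0.4},
    {"dp": [0,0,0],"twist": [0,0,0],"hand": 0.4},
  ],
)

```text
clock: 48.38
tool_pos: [0.5255, 0.3151, 0.1396]
eef_rot: [0.723, 0.691, 0.001, 0.0]
contact_force: [-0.7, -0.6, -0.3]
opening: 0.701
finger_force: 0.0
```

```bash
python3 -c "
from h import *
go(.525,.316,.029);caps()
"
```

```text
dp [  0.7  -0.7 110.6] tw [ 0.002 -0.001 -0.003] pos [0.5255 0.3151 0.1396] F [-0.7 -0.6 -0.3] op 0.701 ff 0.0 t 48.38
wrist cap 522 [0.6048 0.3231 0.0841] size [0.016 0.016 0.004] z 0.0848
wrist cap 592 [0.5249 0.316  0.0839] size [0.016 0.016 0.004] z 0.0848
wrist cap 111 [0.5636 0.3385 0.2224] size [0.002 0.008 0.004] z 0.2238
wrist cap 63 [0.488  0.342  0.2228] size [0.002 0.006 0.003] z 0.2234
wrist cap 250 [0.5093 0.1837 0.0805] size [0.016 0.017 0.004] z 0.0816
```

Call:
step_arm(
  motion=[
    {"dp": [0,0,45],"twist": [0,0,0],"hand": 0.4},
    {"dp": [0,0,90],"twist": [0,0,0],"hand": 0.4},
    {"dp": [0,0,110],"twist": [0,0,0],"hand": 0.4},
    {"dp": [0,0,110],"twist": [0,0,0],"hand": 0.4},
    {"dp": [0,0,110],"twist": [0,0,0],"hand": 0.4},
  ],
)

```text
clock: 49.05
tool_pos: [0.5254, 0.316, 0.0299]
eef_rot: [0.723, 0.691, 0.001, 0.0]
contact_force: [0.1, 0.3, 0.1]
opening: 0.7
finger_force: 0.0
```

Call:
step_arm(
  motion=[
    {"dp": [0,0,0],"twist": [0,0,0],"hand": 0.4},
    {"dp": [0,0,0],"twist": [0,0,0],"hand": -1},
    {"dp": [0,0,0],"twist": [0,0,0],"hand": -1},
    {"dp": [0,0,0],"twist": [0,0,0],"hand": -1},
    {"dp": [0,0,0],"twist": [0,0,0],"hand": -1},
  ],
)

```text
clock: 49.68
tool_pos: [0.5245, 0.3151, 0.0284]
eef_rot: [0.723, 0.691, 0.0, 0.0]
contact_force: [-0.6, -1.3, 0.8]
opening: 0.358
finger_force: 20.0
```

Call:
step_arm(
  motion=[
    {"dp": [0,0,-50],"twist": [0,0,0],"hand": -1},
    {"dp": [0,0,-110],"twist": [0,0,0],"hand": -1},
    {"dp": [0,0,-165],"twist": [0,0,0],"hand": -1},
    {"dp": [-30,18,-175],"twist": [0,0,0],"hand": -1},
    {"dp": [-75,45,-175],"twist": [0,0,0],"hand": -1},
  ],
)

```text
clock: 50.3
tool_pos: [0.566, 0.2399, 0.2051]
eef_rot: [0.721, 0.693, 0.002, -0.0]
contact_force: [0.5, -1.2, -2.0]
opening: 0.352
finger_force: 20.0
```

Call:
step_arm(
  motion=[
    {"dp": [-45,27,0],"twist": [0,0,0],"hand": -1},
    {"dp": [-90,54,0],"twist": [0,0,0],"hand": -1},
    {"dp": [-128,78,0],"twist": [0,0,0],"hand": -1},
    {"dp": [-128,78,20],"twist": [0,0,0],"hand": -1},
    {"dp": [-128,78,60],"twist": [0,0,0],"hand": -1},
  ],
)

```text
clock: 50.92
tool_pos: [0.6395, 0.1062, 0.1438]
eef_rot: [0.724, 0.69, 0.002, 0.001]
contact_force: [1.1, 0.7, -1.2]
opening: 0.356
finger_force: 20.0
```

Call:
step_arm(
  motion=[
    {"dp": [0,0,20],"twist": [0,0,0],"hand": -1},
    {"dp": [0,0,20],"twist": [0,0,0],"hand": -1},
    {"dp": [0,0,20],"twist": [0,0,0],"hand": -1},
  ],
)

```text
clock: 51.3
tool_pos: [0.6389, 0.1074, 0.1245]
eef_rot: [0.723, 0.691, 0.001, 0.0]
contact_force: [-0.3, -0.2, -0.6]
opening: 0.354
finger_force: 20.0
```

```bash
python3 -c "
from h import *
go(.6391,.1073,.0865)
"
```

```text
dp [-0.1  0.1 38. ] tw [ 0.002 -0.001 -0.001] pos [0.6389 0.1074 0.1245] F [-0.3 -0.2 -0.6] op 0.354 ff 20.0 t 51.3
```

Call:
step_arm(
  motion=[
    {"dp": [0,0,20],"twist": [0,0,0],"hand": -1},
    {"dp": [0,0,33],"twist": [0,0,0],"hand": -1},
    {"dp": [0,0,37.5],"twist": [0,0,0],"hand": -1},
    {"dp": [0,0,38.5],"twist": [0,0,0],"hand": -1},
    {"dp": [0,0,39],"twist": [0,0,0],"hand": -1},
  ],
)

```text
clock: 51.92
tool_pos: [0.637, 0.1062, 0.0854]
eef_rot: [0.723, 0.691, -0.001, 0.0]
contact_force: [-5.4, -2.6, 12.4]
opening: 0.352
finger_force: 20.0
```

Call:
step_arm(
  motion=[
    {"dp": [0,0,0],"twist": [0,0,0],"hand": -1},
    {"dp": [0,0,0],"twist": [0,0,0],"hand": 0.4},
    {"dp": [0,0,0],"twist": [0,0,0],"hand": 0.4},
    {"dp": [0,0,0],"twist": [0,0,0],"hand": 0.4},
  ],
)

```text
clock: 52.42
tool_pos: [0.6382, 0.1068, 0.0841]
eef_rot: [0.723, 0.691, 0.0, -0.0]
contact_force: [0.3, -0.2, 0.2]
opening: 0.671
finger_force: 0.0
```

Call:
step_arm(
  motion=[
    {"dp": [0,0,-30],"twist": [0,0,0],"hand": 0.4},
    {"dp": [0,0,-80],"twist": [0,0,0],"hand": 0.4},
    {"dp": [10,-2,-113],"twist": [0,0,0],"hand": 0.4},
    {"dp": [60,-12,-113],"twist": [0,0,0],"hand": 0.4},
    {"dp": [110,-22,-113],"twist": [0,0,0],"hand": 0.4},
  ],
)

```text
clock: 53.05
tool_pos: [0.6214, 0.2184, 0.1979]
eef_rot: [0.723, 0.69, 0.001, 0.0]
contact_force: [-0.1, 1.1, 0.6]
opening: 0.702
finger_force: 0.0
```

Call:
step_arm(
  motion=[
    {"dp": [50,-10,0],"twist": [0,0,0],"hand": 0.4},
    {"dp": [104,-22,0],"twist": [0,0,0],"hand": 0.4},
    {"dp": [104,-22,10],"twist": [0,0,0],"hand": 0.4},
    {"dp": [104,-22,60],"twist": [0,0,0],"hand": 0.4},
    {"dp": [104,-22,60],"twist": [0,0,0],"hand": 0.4},
  ],
)

```text
clock: 53.68
tool_pos: [0.6018, 0.3191, 0.1332]
eef_rot: [0.723, 0.691, -0.005, 0.0]
contact_force: [-0.3, -0.3, -0.2]
opening: 0.698
finger_force: 0.0
```

Call:
step_arm(
  motion=[
    {"dp": [0,0,0],"twist": [0,0,0],"hand": 0.4},
    {"dp": [0,0,0],"twist": [0,0,0],"hand": 0.4},
    {"dp": [0,0,0],"twist": [0,0,0],"hand": 0.4},
  ],
)

```text
clock: 54.05
tool_pos: [0.6045, 0.3229, 0.1388]
eef_rot: [0.723, 0.691, 0.001, 0.0]
contact_force: [0.1, 0.4, 0.0]
opening: 0.707
finger_force: 0.0
```

```bash
python3 -c "
from h import *
go(.6049,.3231,.029);caps()
"
```

```text
dp [1.000e-01 1.000e-01 1.098e+02] tw [ 0.002 -0.001 -0.002] pos [0.6045 0.3229 0.1388] F [0.1 0.4 0. ] op 0.707 ff 0.0 t 54.05
wrist cap 595 [0.6051 0.3232 0.0838] size [0.016 0.017 0.004] z 0.0847
wrist cap 99 [0.6426 0.346  0.2218] size [0.002 0.008 0.004] z 0.2231
wrist cap 66 [0.5669 0.3501 0.2221] size [0.002 0.007 0.004] z 0.2229
wrist cap 170 [0.5096 0.1853 0.0813] size [0.015 0.015 0.003] z 0.0818
```

Call:
step_arm(
  motion=[
    {"dp": [0,0,45],"twist": [0,0,0],"hand": 0.4},
    {"dp": [0,0,90],"twist": [0,0,0],"hand": 0.4},
    {"dp": [0,0,109],"twist": [0,0,0],"hand": 0.4},
    {"dp": [0,0,109],"twist": [0,0,0],"hand": 0.4},
    {"dp": [0,0,109],"twist": [0,0,0],"hand": 0.4},
  ],
)

```text
clock: 54.72
tool_pos: [0.6049, 0.3236, 0.0302]
eef_rot: [0.723, 0.691, 0.002, 0.0]
contact_force: [0.5, 0.0, -0.1]
opening: 0.704
finger_force: 0.0
```

Call:
step_arm(
  motion=[
    {"dp": [0,0,0],"twist": [0,0,0],"hand": 0.4},
    {"dp": [0,0,0],"twist": [0,0,0],"hand": -1},
    {"dp": [0,0,0],"twist": [0,0,0],"hand": -1},
    {"dp": [0,0,0],"twist": [0,0,0],"hand": -1},
    {"dp": [0,0,0],"twist": [0,0,0],"hand": -1},
  ],
)

```text
clock: 55.35
tool_pos: [0.604, 0.3225, 0.0284]
eef_rot: [0.723, 0.691, 0.0, 0.0]
contact_force: [-0.3, -0.5, 1.3]
opening: 0.355
finger_force: 20.0
```

Call:
step_arm(
  motion=[
    {"dp": [0,0,-50],"twist": [0,0,0],"hand": -1},
    {"dp": [0,0,-110],"twist": [0,0,0],"hand": -1},
    {"dp": [-10,3,-150],"twist": [0,0,0],"hand": -1},
    {"dp": [-55,15,-150],"twist": [0,0,0],"hand": -1},
    {"dp": [-110,30,-150],"twist": [0,0,0],"hand": -1},
  ],
)

```text
clock: 55.98
tool_pos: [0.6286, 0.2117, 0.179]
eef_rot: [0.722, 0.692, 0.001, -0.0]
contact_force: [0.9, -0.0, -0.6]
opening: 0.361
finger_force: 20.0
```

Call:
step_arm(
  motion=[
    {"dp": [-49,14,0],"twist": [0,0,0],"hand": -1},
    {"dp": [-49,14,10],"twist": [0,0,0],"hand": -1},
    {"dp": [-49,14,50],"twist": [0,0,0],"hand": -1},
    {"dp": [-49,14,50],"twist": [0,0,0],"hand": -1},
    {"dp": [-49,14,50],"twist": [0,0,0],"hand": -1},
  ],
)

```text
clock: 56.6
tool_pos: [0.6407, 0.163, 0.1291]
eef_rot: [0.722, 0.691, 0.001, -0.0]
contact_force: [0.5, -0.1, -1.6]
opening: 0.359
finger_force: 20.0
```

```bash
python3 -c "
from h import *
go(.6415,.1623,.0865)
"
```

```text
dp [-0.7  0.9 42.6] tw [ 0.    -0.001 -0.   ] pos [0.6407 0.163  0.1291] F [ 0.5 -0.1 -1.6] op 0.359 ff 20.0 t 56.6
```

Call:
step_arm(
  motion=[
    {"dp": [0,0,20],"twist": [0,0,0],"hand": -1},
    {"dp": [0,0,35],"twist": [0,0,0],"hand": -1},
    {"dp": [0,0,41],"twist": [0,0,0],"hand": -1},
    {"dp": [0,0,42],"twist": [0,0,0],"hand": -1},
    {"dp": [0,0,42.5],"twist": [0,0,0],"hand": -1},
  ],
)

```text
clock: 57.22
tool_pos: [0.6408, 0.1619, 0.086]
eef_rot: [0.723, 0.691, 0.0, 0.0]
contact_force: [0.2, -0.2, -0.8]
opening: 0.355
finger_force: 20.0
```

Call:
step_arm(
  motion=[
    {"dp": [0,0,0],"twist": [0,0,0],"hand": -1},
    {"dp": [0,0,0.5],"twist": [0,0,0],"hand": 0.4},
    {"dp": [0,0,0.5],"twist": [0,0,0],"hand": 0.4},
    {"dp": [0,0,0.5],"twist": [0,0,0],"hand": 0.4},
  ],
)

```text
clock: 57.72
tool_pos: [0.6407, 0.1618, 0.0855]
eef_rot: [0.723, 0.691, 0.0, 0.0]
contact_force: [-0.1, -0.6, -0.1]
opening: 0.676
finger_force: 0.0
```

Call:
step_arm(
  motion=[
    {"dp": [0,0,-30],"twist": [0,0,0],"hand": 0.4},
    {"dp": [0,0,-80],"twist": [0,0,0],"hand": 0.4},
    {"dp": [0,0,-130],"twist": [0,0,0],"hand": 0.4},
    {"dp": [-20,-14,-180],"twist": [0,0,0],"hand": 0.4},
    {"dp": [-60,-40,-190],"twist": [0,0,0],"hand": 0.4},
  ],
)

```text
clock: 58.35
tool_pos: [0.5996, 0.1062, 0.2793]
eef_rot: [0.722, 0.692, 0.004, 0.001]
contact_force: [-0.0, -1.4, 0.1]
opening: 0.699
finger_force: 0.0
```

Call:
step_arm(
  motion=[
    {"dp": [-45,-30,0],"twist": [0,0,0],"hand": 0.0},
    {"dp": [-90,-60,0],"twist": [0,0,0],"hand": 0.0},
    {"dp": [-135,-90,0],"twist": [0,0,0],"hand": 0.0},
    {"dp": [-158,-105,0],"twist": [0,0,0],"hand": 0.0},
    {"dp": [-158,-105,0],"twist": [0,0,0],"hand": 0.0},
  ],
)

```text
clock: 58.98
tool_pos: [0.4848, -0.0517, 0.2754]
eef_rot: [0.724, 0.69, -0.001, 0.0]
contact_force: [0.0, 0.5, -1.1]
opening: 0.501
finger_force: 0.0
```

Call:
step_arm(
  motion=[
    {"dp": [0,0,0],"twist": [0,0,0],"hand": 0.0},
    {"dp": [0,0,0],"twist": [0,0,0],"hand": 0.0},
  ],
)

```text
clock: 59.22
tool_pos: [0.4869, -0.0479, 0.2755]
eef_rot: [0.722, 0.692, 0.001, 0.0]
contact_force: [0.0, -0.6, 0.5]
opening: 0.505
finger_force: 0.0
```

```bash
python3 -c "
from h import *
d,W=caps(f='w9.png')
for z in ((.042,.052),(.0085,.0135)):
  Q=sel(W,.42,.54,-.19,.13,*z);print(len(Q),cv2.minAreaRect((Q[:,:2]*1000).astype(np.float32)),np.median(Q[:,2]))
p=d['pixels'].astype(int);blk=((p.sum(-1)<100)&(abs(W[...,2]-.003)<.003)&(W[...,0]<.54)&(W[...,0]>.41)&(W[...,1]<.2)&(W[...,1]>-.1))
Q=W[blk]
for y in (-.08,-.04,0,.04,.08,.12): 
  q=Q[abs(Q[:,1]-y)<.01];print('mat',y,len(q),np.percentile(q[:,0],[1,99]).round(4) if len(q) else '')
print(Q[:,1].max());edge();lines(W);go(.486,-.05,.1)
"
```

```text
wrist cap 267 [0.6362 0.1072 0.1408] size [0.017 0.016 0.005] z 0.1418
wrist cap 289 [0.634  0.0502 0.1408] size [0.017 0.016 0.005] z 0.1417
wrist cap 154 [ 0.5161 -0.0245  0.3581] size [0.001 0.012 0.006] z 0.3593
2383 ((485.1566162109375, -49.67826843261719), (258.975830078125, 10.288939476013184), 87.31501007080078) 0.046256926152034805
3945 ((484.6224060058594, -50.41156005859375), (258.8057861328125, 32.36769485473633), 87.17572021484375) 0.010301346439728354
mat -0.08 254 [0.4314 0.4667]
mat -0.04 262 [0.4336 0.4676]
mat 0 286 [0.4345 0.4696]
mat 0.04 315 [0.4357 0.4717]
mat 0.08 395 [0.4366 0.5021]
mat 0.12 580 [0.4384 0.5045]
0.13108291388116608
top edge 153 ((486.01055908203125, -45.3978271484375), (249.46542358398438, 9.91964340209961), 87.32667541503906) 0.0477
top edge 272 ((465.86627197265625, -21.757308959960938), (84.32118225097656, 293.32684326171875), 0.5547141432762146) 0.0106
scene edge 565 ((487.0870056152344, -43.931556701660156), (251.5005645751953, 15.36674976348877), 87.42375946044922) 0.0467
scene edge 560 ((472.11346435546875, -21.611648559570312), (295.0400695800781, 65.44154357910156), 87.53692626953125) 0.0117
near lane 58 slope 0.1359 x(.012)=0.5978 -0.13 0.158
far lane 28 slope 0.0445 x(.012)=0.6775 0.021 0.168
guide 22 slope 0.0445 x(.012)=0.6776 -0.13 -0.0
rib L 16 slope 0.0610 x(.012)=0.6186 0.034 0.149
rib R 16 slope 0.0609 x(.012)=0.6341 0.034 0.149
dp [ -1.5  -0.3 175.3] tw [ 0. -0.  0.] pos [ 0.4864 -0.0486  0.2753] F [ 1.1 -1.2  0.1] op 0.498 ff 0.0 t 59.38
```

View pics/w9.png

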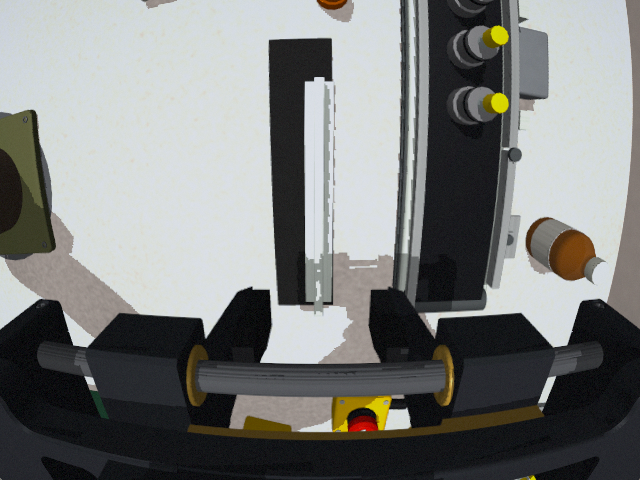

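Call:
step_arm(
  motion=[
    {"dp": [-55,11,0],"twist": [0,0,0],"hand": 0.4},
    {"dp": [-110,22,0],"twist": [0,0,0],"hand": 0.4},
    {"dp": [-165,33,0],"twist": [0,0,0],"hand": 0.4},
    {"dp": [-220,44,20],"twist": [0,0,0],"hand": 0.4},
    {"dp": [-265,53,60],"twist": [0,0,0],"hand": 0.4},
  ],
)

```text
clock: 60.0
tool_pos: [0.5286, -0.3195, 0.2159]
eef_rot: [0.723, 0.69, 0.001, 0.002]
contact_force: [1.3, -0.5, -0.3]
opening: 0.697
finger_force: 0.0
```

Call:
step_arm(
  motion=[
    {"dp": [-21,4,30],"twist": [0,0,0],"hand": 0.4},
    {"dp": [-21,4,65],"twist": [0,0,0],"hand": 0.4},
    {"dp": [-21,4,75],"twist": [0,0,0],"hand": 0.4},
    {"dp": [-21,4,75],"twist": [0,0,0],"hand": 0.4},
    {"dp": [-21,4,75],"twist": [0,0,0],"hand": 0.4},
  ],
)

```text
clock: 60.62
tool_pos: [0.5312, -0.3376, 0.1419]
eef_rot: [0.723, 0.691, 0.001, 0.001]
contact_force: [-0.4, -0.0, 0.8]
opening: 0.7
finger_force: 0.0
```

```bash
python3 -c "
from h import *
go(.5305,-.337,.077)
def red(W,p):
  m=(p[...,0]>80)&(p[...,0]>2.5*p[...,1])&(np.hypot(W[...,0]-.531,W[...,1]+.336)<.04);Q=W[m];print(len(Q),'c',((np.percentile(Q,1,0)+np.percentile(Q,99,0))/2).round(4),'size',np.ptp(Q,0).round(3),'z',np.percentile(Q[:,2],[50,90]).round(4))
d=cam('wrist');red(wcloud(d),d['pixels'].astype(int))
d,W=caps('scene');red(W,d['pixels'].astype(int));edge()
d,W=caps('top')
" | grep -v '0\.8[0-9]*  *-0'
```

```text
dp [ 0.6 -0.9 64.9] tw [ 0.003  0.001 -0.001] pos [ 0.5312 -0.3376  0.1419] F [-0.4 -0.   0.8] op 0.7 ff 0.0 t 60.62
2838 c [ 0.5294 -0.3364  0.085 ] size [0.041 0.045 0.036] z [0.0879 0.0892]
scene cap 30 [0.5096 0.1838 0.0824] size [0.015 0.013 0.005] z 0.0831
scene cap 39 [0.6344 0.0512 0.1429] size [0.015 0.014 0.006] z 0.1436
scene cap 43 [0.6375 0.108  0.143 ] size [0.015 0.014 0.006] z 0.1437
scene cap 42 [0.6411 0.1631 0.1423] size [0.016 0.014 0.005] z 0.1436
126 c [ 0.5321 -0.3355  0.0882] size [0.035 0.037 0.011] z [0.0888 0.0921]
top edge 532 ((486.0373840332031, -45.232643127441406), (249.6043701171875, 10.016239166259766), 87.32481384277344) 0.047
top edge 996 ((472.1455383300781, -22.108535766601562), (292.5014343261719, 92.18733978271484), 87.24874877929688) 0.0111
scene edge 553 ((485.4221496582031, -43.38428497314453), (250.97659301757812, 15.913612365722656), 87.3856430053711) 0.0467
scene edge 558 ((472.5229797363281, -25.915420532226562), (287.36590576171875, 66.58465576171875), 88.48240661621094) 0.0115
top cap 47 [0.6409 0.1609 0.1434] size [0.015 0.015 0.008] z 0.1434
top cap 41 [0.6374 0.1064 0.1436] size [0.015 0.014 0.006] z 0.1443
top cap 42 [0.634  0.0498 0.144 ] size [0.015 0.014 0.007] z 0.1443
top cap 38 [0.5105 0.1843 0.0838] size [0.013 0.015 0.007] z 0.084
```

The straightedge was knocked about 19 mm across after I placed it, leaving only about 5 mm of margin on the mat. I'll recentre it before releasing the stop.

Call:
step_arm(
  motion=[
    {"dp": [0,0,-40],"twist": [0,0,0],"hand": 0.0},
    {"dp": [30,-6,-70],"twist": [0,0,0],"hand": 0.0},
    {"dp": [85,-17,-70],"twist": [0,0,0],"hand": 0.0},
    {"dp": [140,-28,-70],"twist": [0,0,0],"hand": 0.0},
    {"dp": [195,-39,-70],"twist": [0,0,0],"hand": 0.0},
  ],
)

```text
clock: 61.5
tool_pos: [0.4996, -0.1397, 0.2109]
eef_rot: [0.723, 0.691, 0.0, 0.001]
contact_force: [0.2, 1.2, 0.6]
opening: 0.498
finger_force: 0.0
```

Call:
step_arm(
  motion=[
    {"dp": [50,-11,0],"twist": [0,0,0],"hand": 0.0},
    {"dp": [90,-19,0],"twist": [0,0,0],"hand": 0.0},
    {"dp": [90,-19,50],"twist": [0,0,0],"hand": 0.0},
    {"dp": [90,-19,100],"twist": [0,0,0],"hand": 0.0},
    {"dp": [90,-19,120],"twist": [0,0,0],"hand": 0.0},
  ],
)

```text
clock: 62.12
tool_pos: [0.4839, -0.0503, 0.0885]
eef_rot: [0.723, 0.691, -0.001, -0.001]
contact_force: [-0.1, 0.2, 0.0]
opening: 0.499
finger_force: 0.0
```

Call:
step_arm(
  motion=[
    {"dp": [0,0,0],"twist": [0,0,0],"hand": 0.0},
    {"dp": [0,0,0],"twist": [0,0,0],"hand": 0.0},
    {"dp": [0,0,0],"twist": [0,0,0],"hand": 0.0},
  ],
)

```text
clock: 62.5
tool_pos: [0.4857, -0.0506, 0.0915]
eef_rot: [0.723, 0.691, 0.001, 0.001]
contact_force: [-1.0, -0.3, -0.6]
opening: 0.504
finger_force: 0.0
```

```bash
python3 -c "
from h import *
go(.4853,-.05,.028)
W=wcloud(cam('wrist'));Q=sel(W,.43,.54,-.02,.10,.042,.052);print(cv2.minAreaRect((Q[:,:2]*1000).astype(np.float32)))
"
```

```text
dp [ 0.6 -0.6 63.5] tw [ 0.002 -0.    -0.002] pos [ 0.4857 -0.0506  0.0915] F [-1.  -0.3 -0.6] op 0.504 ff 0.0 t 62.5
((488.4449462890625, 29.757495880126953), (99.7287368774414, 10.088019371032715), 87.4732437133789)
```

Call:
step_arm(
  motion=[
    {"dp": [0,-1,30],"twist": [0,0,0],"hand": 0.0},
    {"dp": [0,-1,57],"twist": [0,0,0],"hand": 0.0},
    {"dp": [0,-1,63.5],"twist": [0,0,0],"hand": 0.0},
    {"dp": [0,-1,63.5],"twist": [0,0,0],"hand": 0.0},
    {"dp": [0,-1,63.5],"twist": [0,0,0],"hand": 0.0},
  ],
)

```text
clock: 63.18
tool_pos: [0.4845, -0.0505, 0.0277]
eef_rot: [0.723, 0.691, 0.001, 0.001]
contact_force: [-0.2, 0.4, 0.2]
opening: 0.495
finger_force: 0.0
```

Call:
step_arm(
  motion=[
    {"dp": [0,0,0],"twist": [0,0,0],"hand": -1},
    {"dp": [0,0,0],"twist": [0,0,0],"hand": -1},
    {"dp": [0,0,0],"twist": [0,0,0],"hand": -1},
    {"dp": [0,0,0],"twist": [0,0,0],"hand": -1},
  ],
  force=30,
)

```text
clock: 63.68
tool_pos: [0.4845, -0.0505, 0.0269]
eef_rot: [0.723, 0.691, 0.0, 0.0]
contact_force: [1.3, -0.2, -0.3]
opening: 0.111
finger_force: 30.0
```

Call:
step_arm(
  motion=[
    {"dp": [0,0,-15],"twist": [0,0,0],"hand": -1},
    {"dp": [10,-10,-15],"twist": [0,0,0],"hand": -1},
    {"dp": [19,-18,-15],"twist": [0,0,0],"hand": -1},
    {"dp": [19,-18,-15],"twist": [0,0,0],"hand": -1},
    {"dp": [19,-18,-8],"twist": [0,0,0],"hand": -1},
  ],
)

```text
clock: 64.3
tool_pos: [0.4673, -0.0312, 0.0346]
eef_rot: [0.723, 0.691, 0.0, 0.0]
contact_force: [0.4, -0.7, -3.9]
opening: 0.106
finger_force: 30.0
```

Call:
step_arm(
  motion=[
    {"dp": [0,0,5],"twist": [0,0,0],"hand": -1},
    {"dp": [0,0,8],"twist": [0,0,0],"hand": -1},
    {"dp": [0,0,8],"twist": [0,0,0],"hand": -1},
    {"dp": [0,0,8],"twist": [0,0,0],"hand": -0.2},
    {"dp": [0,0,8],"twist": [0,0,0],"hand": -0.2},
  ],
)

```text
clock: 64.92
tool_pos: [0.4671, -0.0307, 0.0269]
eef_rot: [0.723, 0.691, 0.0, 0.0]
contact_force: [0.4, -0.2, -0.1]
opening: 0.312
finger_force: 0.0
```

Call:
step_arm(
  motion=[
    {"dp": [0,0,0],"twist": [0,0,0],"hand": -0.2},
    {"dp": [0,0,-15],"twist": [0,0,0],"hand": -0.2},
    {"dp": [0,0,-60],"twist": [0,0,0],"hand": -0.2},
    {"dp": [0,0,-120],"twist": [0,0,0],"hand": 0.4},
    {"dp": [-20,0,-170],"twist": [0,0,0],"hand": 0.4},
  ],
)

```text
clock: 65.55
tool_pos: [0.4661, -0.0494, 0.1991]
eef_rot: [0.722, 0.692, 0.001, -0.0]
contact_force: [1.3, -0.6, -0.5]
opening: 0.6
finger_force: 0.0
```

Call:
step_arm(
  motion=[
    {"dp": [0,0,-40],"twist": [0,0,0],"hand": 0.4},
    {"dp": [0,0,-40],"twist": [0,0,0],"hand": 0.4},
    {"dp": [0,0,-40],"twist": [0,0,0],"hand": 0.4},
    {"dp": [0,0,-40],"twist": [0,0,0],"hand": 0.4},
  ],
)

```text
clock: 66.05
tool_pos: [0.4649, -0.0506, 0.2355]
eef_rot: [0.723, 0.691, -0.001, -0.001]
contact_force: [-0.3, -0.1, 0.1]
opening: 0.701
finger_force: 0.0
```

```bash
python3 -c "
from h import *
d,W=caps()
for z in ((.042,.052),(.0085,.0135)):
  Q=sel(W,.42,.54,-.19,.13,*z);print(len(Q),cv2.minAreaRect((Q[:,:2]*1000).astype(np.float32)),np.median(Q[:,2]))
p=d['pixels'].astype(int);Q=W[((p.sum(-1)<110)&(abs(W[...,2]-.003)<.003)&(W[...,0]<.54)&(W[...,0]>.41)&(W[...,1]<.14)&(W[...,1]>-.15))]
for y in (-.08,-.04,0,.04,.08,.12): 
  q=Q[abs(Q[:,1]-y)<.01];print('mat',y,len(q),np.percentile(q[:,0],[1,99]).round(4) if len(q) else '')
lines(W);go(.5305,-.337,.15)
"
```

```text
wrist cap 285 [0.6359 0.1069 0.1412] size [0.017 0.016 0.005] z 0.1418
wrist cap 318 [0.6335 0.0501 0.1405] size [0.017 0.016 0.005] z 0.1417
wrist cap 175 [ 0.5033 -0.0268  0.318 ] size [0.002 0.011 0.005] z 0.3194
wrist cap 113 [ 0.4279 -0.0243  0.3189] size [0.002 0.008 0.004] z 0.3198
3012 ((465.9661865234375, -30.4151611328125), (260.0117492675781, 10.163869857788086), 87.33125305175781) 0.046254201765273895
4960 ((465.8575439453125, -31.277328491210938), (260.0176086425781, 32.72246170043945), 87.35305786132812) 0.010290933860795659
mat -0.08 552 [0.4319 0.4984]
mat -0.04 601 [0.4331 0.4993]
mat 0 630 [0.4341 0.5015]
mat 0.04 645 [0.4346 0.5028]
mat 0.08 637 [0.4364 0.5034]
mat 0.12 1232 [0.4382 0.5048]
near lane 55 slope 0.1140 x(.012)=0.5957 -0.13 0.141
far lane 26 slope 0.0543 x(.012)=0.6771 0.02 0.159
guide 22 slope 0.0450 x(.012)=0.6776 -0.13 -0.0
rib L 14 slope 0.0026 x(.012)=0.6216 0.033 0.123
rib R 14 slope 0.0393 x(.012)=0.6381 0.033 0.123
dp [-283.3   78.3   85.4] tw [-0.003  0.    -0.001] pos [ 0.4651 -0.0505  0.2356] F [ 0.2  0.4 -0.6] op 0.698 ff 0.0 t 66.1
```

Call:
step_arm(
  motion=[
    {"dp": [-55,15,0],"twist": [0,0,0],"hand": 0.4},
    {"dp": [-110,30,0],"twist": [0,0,0],"hand": 0.4},
    {"dp": [-165,45,0],"twist": [0,0,0],"hand": 0.4},
    {"dp": [-220,60,10],"twist": [0,0,0],"hand": 0.4},
    {"dp": [-265,73,40],"twist": [0,0,0],"hand": 0.4},
  ],
)

```text
clock: 66.72
tool_pos: [0.5277, -0.3213, 0.1963]
eef_rot: [0.723, 0.69, 0.0, 0.001]
contact_force: [1.5, -0.0, 0.3]
opening: 0.699
finger_force: 0.0
```

Call:
step_arm(
  motion=[
    {"dp": [-18,5,20],"twist": [0,0,0],"hand": 0.4},
    {"dp": [-18,5,60],"twist": [0,0,0],"hand": 0.4},
    {"dp": [-18,5,80],"twist": [0,0,0],"hand": 0.4},
    {"dp": [-18,5,80],"twist": [0,0,0],"hand": 0.4},
    {"dp": [-18,5,80],"twist": [0,0,0],"hand": 0.4},
  ],
)

```text
clock: 67.35
tool_pos: [0.5321, -0.3366, 0.1179]
eef_rot: [0.723, 0.691, 0.0, 0.001]
contact_force: [0.2, -0.3, 1.0]
opening: 0.699
finger_force: 0.0
```

```bash
python3 -c "
from h import *
go(.5305,-.3365,.077)
"
```

```text
dp [ 0.  -1.6 40.9] tw [ 0.002  0.    -0.001] pos [ 0.5321 -0.3366  0.1179] F [ 0.2 -0.3  1. ] op 0.699 ff 0.0 t 67.35
```

Call:
step_arm(
  motion=[
    {"dp": [0,-1,25],"twist": [0,0,0],"hand": 0.4},
    {"dp": [0,-1,38],"twist": [0,0,0],"hand": 0.4},
    {"dp": [0,-1,41],"twist": [0,0,0],"hand": 0.4},
    {"dp": [0,-1,41],"twist": [0,0,0],"hand": 0.4},
    {"dp": [0,-1,41],"twist": [0,0,0],"hand": 0.4},
  ],
)

```text
clock: 67.97
tool_pos: [0.5306, -0.337, 0.0766]
eef_rot: [0.723, 0.691, 0.0, 0.001]
contact_force: [-0.2, -0.4, -0.6]
opening: 0.697
finger_force: 0.0
```

Call:
step_arm(
  motion=[
    {"dp": [0,0,0],"twist": [0,0,0],"hand": -1},
    {"dp": [0,0,0],"twist": [0,0,0],"hand": -1},
    {"dp": [0,0,0],"twist": [0,0,0],"hand": -1},
    {"dp": [0,0,0],"twist": [0,0,0],"hand": -1},
  ],
  force=25,
)

```text
clock: 68.47
tool_pos: [0.5303, -0.3369, 0.076]
eef_rot: [0.723, 0.691, 0.0, 0.0]
contact_force: [-0.4, -0.3, 1.2]
opening: 0.432
finger_force: 25.0
```

Gripped (38 mm). Turning clockwise seen from above, i.e. positive about the tool's z, and rising with the head.

Call:
step_arm(
  motion=[
    {"dp": [0,0,-0.8],"twist": [0,0,0.1],"hand": -1},
    {"dp": [0,0,-1.5],"twist": [0,0,0.2],"hand": -1},
    {"dp": [0,0,-2.3],"twist": [0,0,0.3],"hand": -1},
    {"dp": [0,0,-3],"twist": [0,0,0.4],"hand": -1},
    {"dp": [0,0,-3.8],"twist": [0,0,0.5],"hand": -1},
  ],
)

```text
clock: 69.1
tool_pos: [0.5309, -0.3371, 0.0794]
eef_rot: [0.872, 0.489, 0.001, 0.001]
contact_force: [1.8, -0.4, -3.7]
opening: 0.437
finger_force: 25.0
```

Call:
step_arm(
  motion=[
    {"dp": [0,0,-0.7],"twist": [0,0,0.1],"hand": -1},
    {"dp": [0,0,-1.5],"twist": [0,0,0.2],"hand": -1},
    {"dp": [0,0,-2.2],"twist": [0,0,0.3],"hand": -1},
    {"dp": [0,0,-2.4],"twist": [0,0,0.38],"hand": -1},
    {"dp": [0,0,-2.4],"twist": [0,0,0.38],"hand": -1},
  ],
)

```text
clock: 69.72
tool_pos: [0.5319, -0.3369, 0.0821]
eef_rot: [0.948, 0.319, 0.002, 0.001]
contact_force: [3.6, -1.5, -3.6]
opening: 0.436
finger_force: 25.0
```

```bash
cat >> h.py <<'E'
def head():
    for n in ('wrist','scene','top'):
        d=cam(n);W=wcloud(d) if n=='wrist' else cloud(d);p=d['pixels'].astype(int)
        for c in ((.531,-.336),(.648,-.455)):
            m=(p[...,0]>80)&(p[...,0]>2.5*p[...,1])&(np.hypot(W[...,0]-c[0],W[...,1]-c[1])<.03);Q=W[m]
            if len(Q)>9: print(n,c,len(Q),'z',np.percentile(Q[:,2],[50,80,95]).round(4))
E
python3 -c "
from h import *
s=r.get_state();print(s['moment'],s['contact_force'],s['tool_pos'],R.from_quat(s['eef_rot']).as_euler('ZYX',degrees=True));head()"
```

```text
[-0.34970944 -1.08859925  0.41748757] [ 3.55266779 -1.50172217 -3.6238724 ] [ 0.53194053 -0.33688168  0.08211262] [ 3.71529568e+01 -1.28826377e-01  1.79835807e+02]
wrist (0.531, -0.336) 4853 z [0.0939 0.0948 0.0954]
wrist (0.648, -0.455) 2056 z [0.091  0.0941 0.095 ]
scene (0.531, -0.336) 118 z [0.0953 0.0969 0.0979]
scene (0.648, -0.455) 160 z [0.0948 0.0966 0.0983]
top (0.648, -0.455) 230 z [0.0943 0.0969 0.0992]
```

Call:
step_arm(
  motion=[
    {"dp": [0,0,0],"twist": [0,0,0],"hand": 0.4},
    {"dp": [0,0,0],"twist": [0,0,0],"hand": 0.4},
    {"dp": [0,0,0],"twist": [0,0,0],"hand": 0.4},
    {"dp": [0,0,-15],"twist": [0,0,0],"hand": 0.4},
    {"dp": [0,0,-50],"twist": [0,0,0],"hand": 0.4},
  ],
)

```text
clock: 70.5
tool_pos: [0.5289, -0.3364, 0.1321]
eef_rot: [0.948, 0.317, -0.001, -0.001]
contact_force: [0.9, -0.7, 0.1]
opening: 0.7
finger_force: 0.0
```

Call:
step_arm(
  motion=[
    {"dp": [0,0,-50],"twist": [0,0,0],"hand": 0.4},
    {"dp": [0,0,-80],"twist": [0,0,0],"hand": 0.4},
    {"dp": [0,0,-80],"twist": [0,0,0],"hand": 0.4},
    {"dp": [0,0,-80],"twist": [0,0,0],"hand": 0.4},
  ],
)

```text
clock: 71.0
tool_pos: [0.5294, -0.3367, 0.2118]
eef_rot: [0.948, 0.317, -0.0, -0.0]
contact_force: [0.4, 0.2, 0.6]
opening: 0.702
finger_force: 0.0
```

```bash
python3 -c "
from h import *
head();d,W=caps('top');edge();lines(cloud(cam('scene')));lines(W)
save(d,'end.png',(160,110,540,350),2)" | grep -v '0\.8[0-9]*  *-0'
```

```text
wrist (0.531, -0.336) 1719 z [0.0939 0.0949 0.0955]
wrist (0.648, -0.455) 1209 z [0.0937 0.0949 0.0956]
scene (0.531, -0.336) 110 z [0.0948 0.0967 0.0986]
scene (0.648, -0.455) 138 z [0.0953 0.0969 0.0985]
top (0.648, -0.455) 165 z [0.0947 0.0973 0.0991]
top cap 41 [0.6409 0.161  0.1431] size [0.015 0.015 0.007] z 0.1437
top cap 42 [0.6373 0.1063 0.1431] size [0.015 0.015 0.006] z 0.144
top cap 43 [0.634  0.0498 0.1433] size [0.014 0.014 0.007] z 0.1437
top cap 40 [0.5104 0.1836 0.084 ] size [0.013 0.015 0.008] z 0.0842
top edge 544 ((467.048095703125, -30.345428466796875), (258.1629333496094, 9.932918548583984), 87.38704681396484) 0.0476
top edge 1014 ((464.14117431640625, -20.491439819335938), (287.39678955078125, 87.9310302734375), 85.18494415283203) 0.0112
scene edge 565 ((467.169677734375, -28.32763671875), (259.30010986328125, 16.334373474121094), 87.10428619384766) 0.0467
scene edge 583 ((486.2671203613281, -26.650588989257812), (278.3721618652344, 40.68596267700195), 89.06595611572266) 0.0115
near lane 53 slope 0.0440 x(.012)=0.5926 -0.13 0.16
far lane 29 slope 0.0482 x(.012)=0.6792 0.02 0.17
guide 22 slope 0.0446 x(.012)=0.6794 -0.13 -0.0
rib L 15 slope -0.0239 x(.012)=0.6366 0.036 0.15
rib R 15 slope 0.0390 x(.012)=0.6467 0.036 0.15
near lane 60 slope 0.0592 x(.012)=0.5928 -0.129 0.17
far lane 28 slope 0.0487 x(.012)=0.6789 0.021 0.169
guide 21 slope 0.0528 x(.012)=0.6798 -0.13 -0.0
rib L 14 slope 0.0846 x(.012)=0.6192 0.034 0.15
rib R 14 slope 0.0119 x(.012)=0.6449 0.034 0.15
```

View pics/end.png

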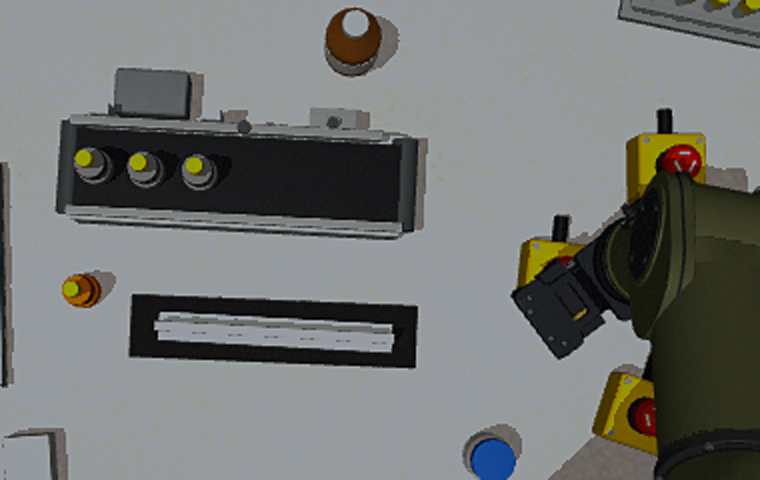

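The final picture shows the carriers on the belt at (85,158), (138,162) and (193,166), and the guide in line along (320,128). The straightedge is centred on its mat at (275,330), and the button head is as high as the released look-alike's. Handing in.

```bash
python3 -c "
from plant import r
print(r.finish_job())"
```

```text
the job is handed in; nothing more can be done
None
```

I handed the job in at about 71 s with no verdict returned; my last camera check showed the stop button fully up, the guide in line, all three carriers upright on the belt beside the fixed rail, and the straightedge flat on its mat, recentred after it was knocked about 19 mm aside.

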